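# Latch the sample chamber shut

## Task

Shut the sample chamber with its toggle latch: hook the wire loop over the keeper on the end cover, feeling gently for the slot between the keeper's lip and its springy brass leaf without forcing the loop on the lip or bending the leaf, then press the red lever over past centre until it lies flat and stays there by itself, with the cover drawn in. Press the lever no harder than it needs, let go, and leave the jar, the timer and the petri dish where they stand.

Things in the scene. Friction and masses are not known exactly. Their poses are not given: they have to be found in the camera images.
- latch_pivot (a point): Pivot pin of the red latch lever, 84 mm above the table, on top of the sample chamber (aluminium box 118 x 86 x 70 mm on a dark base plate, fixed). Axes fixed to the chamber: x along the latch toward end cover and keeper, y along the pin, z up. The end cover floats before the chamber's mouth at +x, held off by a spring, and carries the keeper.
- slot_nominal (a point): Fixed point on the latch's centre line, axes as latch_pivot: where the middle of the keeper's slot mouth would be, level with the lip's top, if s = 0. Real slot: s further along x, s = -8 to +8 mm, new each time, not measured: feel for the leaf. Slot 8.5 mm wide in x, 16 mm in y, for the 6 mm bar: from lip tip (x -4.25+s) to the near face of the brass leaf (x +4.25+s).
- sample_chamber: The fixed chamber, origin on the table under latch_pivot, same axes. Keeper heights above the table: slot floor 75.5 mm, lip underside 85, lip top 89, leaf top 99.5. Lower the bar through the slot to about 80 to 82 mm, then draw it toward the pivot: it goes under the lip (5 mm deep) against the post, 9.25 mm back from the slot's middle (bar centre then 6.25 mm back).
- loop_bar (a point): Middle of the cross bar of the wire loop; bar round, 6 mm thick, 32 mm long along y. The rigid loop is 38 mm wide; its hinge pin on the lever is 79 mm from the bar. Own x: from pin to bar, y along the bar, z to the knob's side. The hinge is stiff: the loop stays where it is left, at first standing up over the latch. Latched, the loop lies about level.
- loop_knob (a point): Centre of the loop's black grip knob, a cylinder 16 mm thick, 22 mm long along y: grip it across its ends (along y) from above. In the loop's own axes it is 12.9 mm back and 48.3 mm up from the bar; a wire bridge lies 32 mm below its centre, else it stands free. Carry the knob in the latch's x-z plane: loop and lever follow, the loop turning in the grip.
- lever_tip (a point): Middle of the free end of the red lever plate (22 mm wide in y, 6 mm thick, from 20 to 63 mm from the pivot); the point is in its mid-plane. Own -x points from pivot to tip; own z is normal to the face to press, which looks to the keeper when the lever stands and up when it lies flat.
- lever_plate: The red lever plate, origin on the pivot, axes as lever_tip. Must never be pressed with more than 30 N.
- latch_lever (a joint): Lever angle, rad: 0 = flat on its stop, tip away from the cover; pi/2 = upright; at most 2.3. The loop's pin is on the lever 26 mm from the pivot, so laying it down draws the loop from the cover. With the loop hooked this takes 3 to 15 N near the tip. Dead centre near 0.25 rad; below it the lever snaps to 0; left short of it, it springs back. Unhooked it stays where left.
- end_cover (a joint): How far the end cover is drawn in toward the chamber, m: 0 = at rest on its spring (10 N preload, then 2.5 N per mm). Latched it reads 11 mm + s (3 to 19 mm).
- guide_leaf (a joint): How far the brass guide leaf (16 mm wide, 2.5 mm thick) is bent outward, m: 0 = free, 6 N per mm; damaged when bent more than 2.5 mm (15 N).
- jar_b: Bystander: sample jar with blue lid, 60 x 60 x 75 mm, origin under its centre, beside the chamber.
- timer: Bystander: white lab timer with red and black buttons, 66 x 62 x 20 mm, origin under its centre, past the end of the chamber away from the cover.
- petri_1: Bystander: petri dish, 90 mm across, 15 mm high, origin under its centre, beside the chamber.
- cover_frame: Fixed frame that carries the end cover and keeper, at sample_chamber's own pose (it does not tell s). While the bar is above the lip (its centre over 86.5 mm high), the loop must never be pushed on lip or leaf with more than 20 N in all.
- latch_loop: The wire loop as a whole, origin on its hinge pin on the lever, axes as loop_bar.

How it is judged:
On the way:
1. the loop is hooked on the keeper and starts to draw the cover in, while the lever is not yet over centre (value of joint end_cover above 0.0008 m and value of joint latch_lever above 0.35 rad), for 0.05 s.
At the end, for the whole second after the job is handed in: The red lever lies flat (within 0.08 rad of its stop) with the hooked loop holding the end cover drawn in by more than 2 mm, everything at rest (value of joint latch_lever below 0.08 rad and value of joint end_cover above 0.002 m and velocity of joint end_cover between -0.01 and 0.01 m/s); the robot touches nothing.
It fails at once if the guide leaf is bent by more than 2.5 mm (15 N) (value of joint guide_leaf above 0.0025 m).
It fails at once if the loop is pushed on the keeper's lip or leaf with more than 20 N before its bar is down in the slot (height (world z) of loop_bar above 0.0865 m and contact force between latch_loop and cover_frame above 20 N).
It fails at once if the red lever is pressed with more than 30 N (contact force between any of the arm, the fingers and lever_plate above 30 N).
It fails at once if the jar, the timer or the petri dish is shifted by more than 15 mm (distance of any of jar_b, timer, petri_1 from where it was at the start of the episode above 0.015 m).
It also fails if it takes over 72 s, if anything falls off the work surface, if the arm or the gripper's body presses on something with over 40 N, if the wrist force passes 120 N, or if a joint passes its speed limit or range.

## Robot

A 7-joint arm with a two-finger parallel gripper is mounted at the origin on a cart in front of the work surface, level with it; the furniture and walls round the work are solid. World frame = base frame: x ahead of the robot, y to its left, z up, the work surface at z = 0. Lengths are in m, angles in rad, forces in N, time in s.
With the tool pointing down it reaches from about 0.425 to 0.875 m from the base axis. Payload 4.7 kg.
Tool frame: the origin (TCP) lies midway between the tips of the shut fingers; the grasp point (between the pads) lies 19 mm behind it; x points along the fingers, y is the direction in which the jaws open and shut, and the axes are right-handed (so a half turn about x gives the same grasp; the last joint's range is limited). The gripper opens to 87 mm and grips with 3 to 60 N. Pads are 19 mm wide; open, the fingers measure 117 mm over their backs; the gripper's body (75 mm by 190 mm) begins 51 mm behind the grasp point.
Start: joints at [-1.182, 0.321, -0.07, 1.45, 0.023, 1.371, -0.057], TCP at [0.238, 0.605, 0.223] pointing down, gripper open.
Joint ranges: [-2.86, 2.86], [-0.3, 2.09], [-1.38, 1.24], [0.06, 2.45], [-1.56, 4.7], [0.09, 2.05], [-2.69, 2.69]. Speed limits (rad/s): [2.57, 2.57, 3.14, 3.14, 3.14, 3.14, 3.14].

## Interface

Orientations are given as a rotation vector (axis times angle).
In Python, from bench import ctrl gives the robot as it stands. The module is installed in compiled form; this text tells all that it offers.
- The arm moves only by the shell command python3 -m jog 'ROWS' [FORCE]. ROWS is JSON, a list of rows, each an object with "rot": the turn, a rotation vector about the tool's x, y, z in units of 5 degrees (1.0 is 5 degrees), a list of three; "travel": the shift along the tool's x, y, z in units of 0.3 m (1.0 is 0.3 m), a list of three; "jaw": the closure, from -1 (fully open) to 1 (shut), so that 0 is half open. In form: [{"rot": [ax, ay, az], "travel": [tx, ty, tz], "jaw": jaw}, ...]. A call has 1 to 8 rows; each row shifts and turns the commanded pose from where the row before left it, along the tool's axes as they then stand; what a row does not reach is not made up. A row lasts 1/10 s, in which the tool goes at most 50 mm and 8.59 degrees, less where a joint would pass 70% of its speed; a pose out of reach is approached as far as the arm can. A call with a number of a shift or a turn outside -1 to 1 is refused whole. A call with a gripper value outside its range is refused whole. The fingers move at their own pace and stop on an object; FORCE is the grip in N (left out, the last holds). Time passes only in rows, so rows that do not move let the fingers close. It gives the time, the measured TCP pose, the force and the opening at its end, in the units of the state.
- ctrl.get_state(): the state, without advancing time (a new reading comes with each control period).
- ctrl.get_image(name): name is "scene" or "top" or "wrist"; returns the picture (384x512x3 uint8, red, green, blue); there is no depth.
- ctrl.camera_model(name): a dict with "mtx" (3x3 intrinsics, pixels), "extrinsics" (4x4, takes a point from world to camera coordinates); the wrist camera has in their place "hand_eye" (4x4, takes a point from camera to tool coordinates, whose origin is the TCP and whose axes are the tool frame's). Camera axes: x right, y up, looking along -z (the intrinsics and any distortion apply to the point x, -y, -z); pixel columns grow to the right and rows downward; lengths in m; the calibration is good to about 2 mm. A picture is of the moment at which its call begins: read the wrist's pose just before it. camera_model takes no time and is no camera call.
- ctrl.close_job(): hands the job in, once; it reports no verdict.
The state is a dict: "time": time; "joint_positions": joint angles; "qd": joint speeds; "joint_torque": joint torques, N m; "position": TCP position; "tool_rot": TCP orientation; "ft_force": force on the tool from outside, world axes, zero at the start; "torque": the same for the moment, N m; "grip_width": opening from 0.0 (shut) to 1.0 (fully open).
Only numpy, scipy, OpenCV 4.12 (cv2) and the standard library are available. Lean on these libraries where they do the work, as an engineer would, in place of code of your own. Each camera call takes 0.05 s, during which the arm holds its last target.

## Working session

There is one attempt and no reset: what is moved stays moved. The work goes in short steps, Python scripts to look and compute and a shell command to move; the robot and the scene stay as the last step left them, time stands still between calls to the robot, and variables do not carry over. Pictures are saved under pics/ and viewed, and the job is handed in when it is done.

```bash
mkdir -p pics; ls; python3 - <<'E'
from bench import ctrl
import cv2
s=ctrl.get_state(); print({k:(v if not hasattr(v,'__len__') else [round(float(x),4) for x in v]) for k,v in s.items()})
for n in ["scene","top","wrist"]:
    cv2.imwrite(f"pics/{n}0.png",ctrl.get_image(n)[:,:,::-1])
    print(n,ctrl.camera_model(n))
E
```

```text
pics
{'time': 0.0, 'joint_positions': [-1.1819, 0.3218, -0.0701, 1.4517, 0.0226, 1.3708, -0.0569], 'qd': [-0.0012, -0.001, 0.0013, 0.0007, -0.0002, 0.0005, 0.0001], 'joint_torque': [0.0002, -49.1288, -0.4039, -31.252, -0.0639, 0.044, 0.0002], 'position': [0.2378, 0.6043, 0.2214], 'tool_rot': [0.2925, 1.551, -0.2955], 'ft_force': [0.2637, 0.8939, 0.5069], 'torque': [-0.0001, -0.0301, -0.0308], 'grip_width': 0.9990272650685318}
scene {'mtx': array([[481.10775208,   0.        , 256.51829998],
       [  0.        , 481.10775208, 191.67576069],
       [  0.        ,   0.        ,   1.        ]]), 'extrinsics': array([[ 0.82048763, -0.57161108, -0.00779898, -0.58418711],
       [ 0.28756585,  0.40090289,  0.86981766, -0.18330103],
       [-0.49407078, -0.71591735,  0.49331169, -0.74868521],
       [ 0.        ,  0.        ,  0.        ,  1.        ]])}
top {'mtx': array([[420.86999013,   0.        , 264.3503346 ],
       [  0.        , 420.86999013, 190.27415521],
       [  0.        ,   0.        ,   1.        ]]), 'extrinsics': array([[ 0.20912042, -0.97788417,  0.00334806, -0.2838677 ],
       [ 0.9574744 ,  0.20544933,  0.20256688, -0.54706438],
       [-0.19877481, -0.03915519,  0.97926271, -0.85884377],
       [ 0.        ,  0.        ,  0.        ,  1.        ]])}
wrist {'mtx': array([[323.28429075,   0.        , 252.45377636],
       [  0.        , 323.28429075, 193.59263324],
       [  0.        ,   0.        ,   1.        ]]), 'hand_eye': array([[ 1.47097624e-03,  2.42688157e-01, -9.70103239e-01,
        -1.61710357e-01],
       [ 9.99998479e-01, -1.26650471e-03,  1.19946853e-03,
        -4.74351726e-04],
       [-9.37543512e-04, -9.70103528e-01, -2.42689650e-01,
        -6.57943496e-02],
       [ 0.00000000e+00,  0.00000000e+00,  0.00000000e+00,
         1.00000000e+00]])}
```

View pics/scene0.png

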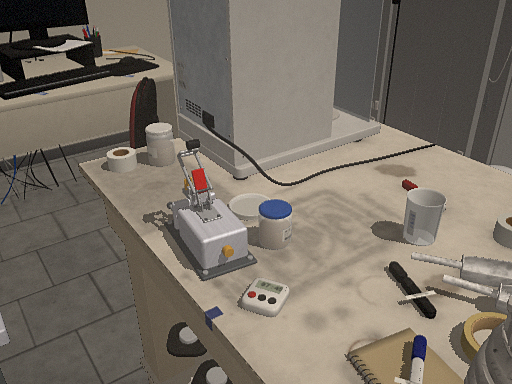

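View pics/top0.png

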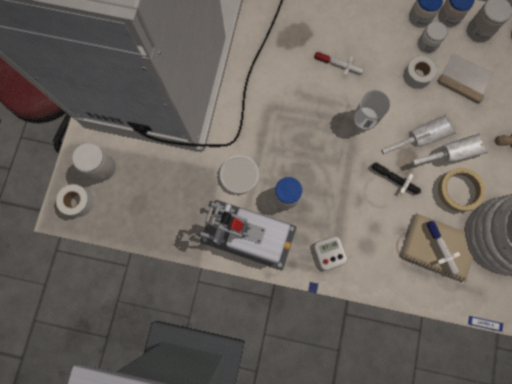

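View pics/wrist0.png

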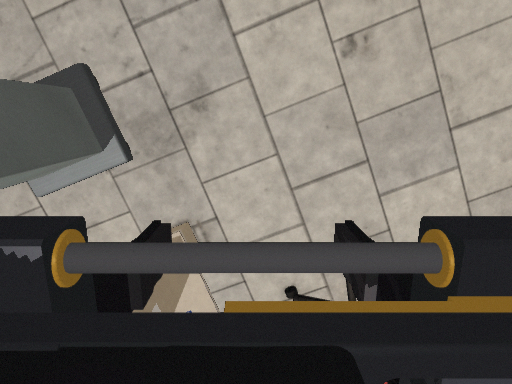

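The scene shows the chamber at about (210,230) and the loop standing with its black knob at (193,145). In the top view the chamber is at (248,235). I'll enlarge both.

```bash
python3 - <<'E'
import cv2
a=cv2.imread("pics/scene0.png")[125:285,140:300]; cv2.imwrite("pics/sc.png",cv2.resize(a,None,fx=3.7,fy=3.7,interpolation=cv2.INTER_CUBIC))
a=cv2.imread("pics/top0.png")[190:275,190:305]; cv2.imwrite("pics/tc.png",cv2.resize(a,None,fx=6.5,fy=6.5,interpolation=cv2.INTER_CUBIC))
E
```

```text
(no output)
```

View pics/sc.png

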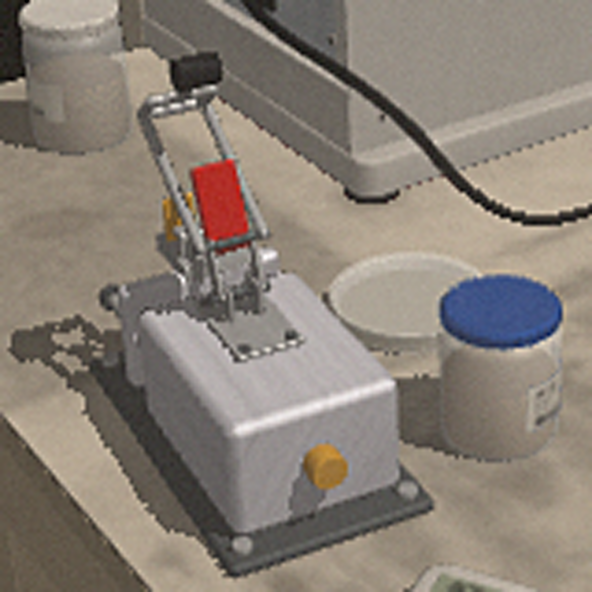

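View pics/tc.png

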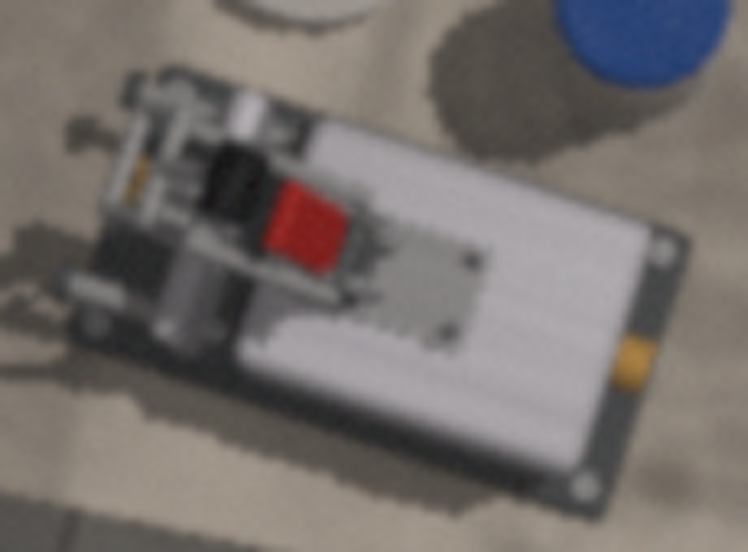

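```bash
cat > h.py <<'E'
import numpy as np, cv2
from bench import ctrl
from scipy.optimize import least_squares
from scipy.spatial.transform import Rotation as R
def toolpose(s=None):
    s=s or ctrl.get_state(); T=np.eye(4); T[:3,:3]=R.from_rotvec(s['tool_rot']).as_matrix(); T[:3,3]=s['position']; return T
def cam(n,T=None):
    m=ctrl.camera_model(n); K=m['mtx']
    E=m['extrinsics'] if 'extrinsics' in m else np.linalg.inv(T@m['hand_eye'])
    return K,E
def proj(c,p):
    K,E=c; p=np.atleast_2d(p); q=p@E[:3,:3].T+E[:3,3]
    q=q*[1,-1,-1]; q=q@K.T; return q[:,:2]/q[:,2:]
def ray(c,uv):
    K,E=c; d=np.linalg.inv(K)@[uv[0],uv[1],1]; d=d*[1,-1,-1]
    Rt=E[:3,:3].T; return -Rt@E[:3,3], Rt@d
def atz(c,uv,z):
    o,d=ray(c,uv); return o+d*(z-o[2])/d[2]
def tri(obs):
    A=np.zeros((3,3));b=np.zeros(3)
    for c,uv in obs:
        o,d=ray(c,uv); d/=np.linalg.norm(d); M=np.eye(3)-np.outer(d,d); A+=M;b+=M@o
    p=np.linalg.solve(A,b); return p,[np.linalg.norm(proj(c,p)[0]-uv) for c,uv in obs]
SC=lambda u,v:np.array([140+(u+.5)/3.7-.5,125+(v+.5)/3.7-.5])
TC=lambda u,v:np.array([190+(u+.5)/6.5-.5,190+(v+.5)/6.5-.5])
E
python3 - <<'E'
from h import *
np.set_printoptions(precision=4,suppress=True)
cs,ct=cam('scene'),cam('top')
print('campos',ray(cs,(0,0))[0],ray(ct,(0,0))[0])
for z in(.07,.08):
  P=[atz(ct,TC(*u),z)[:2] for u in [(650,225),(575,470),(240,360),(320,120)]]
  print(z,np.array(P)); 
  for i in range(4):
    d=P[(i+1)%4]-P[i]; print(np.linalg.norm(d),np.degrees(np.arctan2(d[1],d[0])))
print('plate', [atz(ct,TC(*u),.008) for u in [(690,235),(605,518),(75,335),(160,68)]])
print('knob',tri([(cs,SC(196,72)),(ct,TC(235,183))]))
for a,b in [((193,168),(288,180)),((193,168),(263,250)),((193,168),(325,275)),((193,168),(348,205)),((235,160),(288,180)),((235,160),(348,205))]:
  print(a,b,tri([(cs,SC(*a)),(ct,TC(*b))]))
print('yellow knob',tri([(cs,SC(327,467)),(ct,TC(635,362))]))
print('jar lid',tri([(cs,SC(500,310)),(ct,TC(640,10))]), 'timer',atz(ct,(330,253),.02),'petri',atz(ct,(239,174),.01))
E
```

```text
campos [ 0.1621 -0.7964  0.5242] [ 0.4124 -0.1988  0.9528]
0.07 [[ 0.5314 -0.2308]
 [ 0.4496 -0.2229]
 [ 0.4612 -0.1107]
 [ 0.5426 -0.1186]]
0.08219642137047871 174.48543568545094
0.11275937851579057 84.09539917822202
0.08177828842914121 -5.510477173479588
0.11276314091877462 -95.6921285578383
0.08 [[ 0.5301 -0.2304]
 [ 0.4492 -0.2226]
 [ 0.4607 -0.1117]
 [ 0.5411 -0.1195]]
0.0812653349518208 174.48543568545097
0.11148208779970036 84.09539917822201
0.08085193844421588 -5.5104771734795905
0.11148580758376908 -95.69212855783836
plate [array([ 0.5393, -0.2473,  0.008 ]), array([ 0.4386, -0.2378,  0.008 ]), array([ 0.4611, -0.0471,  0.008 ]), array([ 0.558, -0.054,  0.008])]
knob (array([ 0.5029, -0.1102,  0.189 ]), [np.float64(0.25215665123249353), np.float64(0.23625678987890306)])
(193, 168) (288, 180) (array([ 0.5043, -0.1164,  0.1429]), [np.float64(4.93524873249583), np.float64(4.457949766164675)])
(193, 168) (263, 250) (array([ 0.4917, -0.1184,  0.1456]), [np.float64(1.1062973876132451), np.float64(0.9976885853661981)])
(193, 168) (325, 275) (array([ 0.4851, -0.1377,  0.1559]), [np.float64(0.37252222325174444), np.float64(0.3317960935441266)])
(193, 168) (348, 205) (array([ 0.4974, -0.1355,  0.1533]), [np.float64(6.377601696966188), np.float64(5.692923217165259)])
(235, 160) (288, 180) (array([ 0.5133, -0.1206,  0.1444]), [np.float64(0.8444136222629631), np.float64(0.7652847190578863)])
(235, 160) (348, 205) (array([ 0.5063, -0.1394,  0.1546]), [np.float64(0.5928845062625979), np.float64(0.5309673227456128)])
yellow knob (array([ 0.4897, -0.236 ,  0.0444]), [np.float64(0.27870794846176145), np.float64(0.21567767829547435)])
jar lid (array([ 0.6008, -0.2143,  0.0763]), [np.float64(1.023345417939047), np.float64(0.8546555063958504)]) timer [ 0.4944 -0.332   0.02  ] petri [ 0.629 -0.096  0.01 ]
```

```bash
cat >> h.py <<'E'
def lat(p,q):  # latch coords -> world, p=(x0,y0,yaw)
    c,s=np.cos(p[2]),np.sin(p[2]); q=np.atleast_2d(q)
    return np.c_[p[0]+c*q[:,0]-s*q[:,1],p[1]+s*q[:,0]+c*q[:,1],.084+q[:,2]]
def tolat(p,w):
    c,s=np.cos(p[2]),np.sin(p[2]); w=np.atleast_2d(w); d=w-[p[0],p[1],.084]
    return np.c_[c*d[:,0]+s*d[:,1],-s*d[:,0]+c*d[:,1],d[:,2]]
def lev(th,x,y,z):
    ex=np.array([np.cos(th),0,-np.sin(th)]);ez=np.array([np.sin(th),0,np.cos(th)])
    return x*ex+np.array([0,y,0])+z*ez
# loop: pitch b: loop x=(cos b,0,sin b), z=(-sin b,0,cos b)
def loop(pin,b,x,y,z):
    return pin+x*np.array([np.cos(b),0,np.sin(b)])+np.array([0,y,0])+z*np.array([-np.sin(b),0,np.cos(b)])
E
python3 - <<'E'
from h import *
np.set_printoptions(precision=4,suppress=True)
cs,ct=cam('scene'),cam('top')
obs=[]
for x,pts in [(-.063,[(.011,SC(193,168),TC(263,250)),(-.011,SC(235,160),TC(288,180))]),(-.020,[(.011,SC(212,250),TC(325,275)),(-.011,SC(249,241),TC(348,205))])]:
  for y,a,b in pts: obs.append((x,y,a,b))
def res(v,full=False):
    r=[]
    for x,y,a,b in obs:
        P=lat(v[:3],lev(v[3],x,y,-.003))
        r+=list(.3*(proj(cs,P)[0]-a) if x>-.03 else proj(cs,P)[0]-a)+list(proj(ct,P)[0]-b)
    pin=lev(v[3],-.026,0,0)
    K=lat(v[:3],loop(pin,v[4],.079-.0129,0,.0483))
    r+=list(proj(cs,K)[0]-SC(196,72))+list(proj(ct,K)[0]-TC(235,183))
    r+=[(v[2]-np.radians(84.3))/.01]
    return np.array(r)
for th in(1.3,1.8):
  for b in (1.2,2.):
    f=least_squares(res,[.5,-.135,1.47,th,b]); print(f.x,f.cost,f.fun)
E
```

```text
[ 0.501  -0.1382  1.472   1.9212  0.6962] 3.0806215632296654 [-0.9227  0.8598  0.7233 -0.7878 -0.6215  0.1608  0.513  -0.8061 -0.33
  0.7557 -0.386  -0.0783  0.1141  0.5582 -0.4954  0.3694  0.1103  0.4231
  0.0661 -0.6001  0.0671]
[ 0.501  -0.1382  1.472   1.9212  0.6962] 3.0806215632246743 [-0.9227  0.8598  0.7233 -0.7878 -0.6215  0.1608  0.513  -0.8061 -0.33
  0.7557 -0.386  -0.0783  0.1141  0.5582 -0.4954  0.3694  0.1103  0.4231
  0.0661 -0.6001  0.0671]
[ 0.501  -0.1382  1.472   1.9212  0.6962] 3.0806215633187666 [-0.9227  0.8598  0.7233 -0.7878 -0.6215  0.1608  0.513  -0.8061 -0.33
  0.7557 -0.386  -0.0783  0.1141  0.5582 -0.4954  0.3694  0.1103  0.4231
  0.0661 -0.6001  0.0671]
[ 0.501  -0.1382  1.472   1.9212  0.6962] 3.08062156325764 [-0.9227  0.8598  0.7233 -0.7878 -0.6215  0.1608  0.513  -0.8061 -0.33
  0.7557 -0.386  -0.0783  0.1141  0.5582 -0.4954  0.3694  0.1103  0.4231
  0.0661 -0.6001  0.0671]
```

```bash
cat > ov.py <<'E'
from h import *
def draw(n,v,img,f,off,T=None,out=None,s=0,phi=0,D=.0705):
    c=cam(n,T); im=cv2.resize(img[off[1]:off[3],off[0]:off[2]],None,fx=f,fy=f,interpolation=cv2.INTER_CUBIC)
    def px(P): return tuple(int(round(t)) for t in ((proj(c,P)[0]-off[:2]+.5)*f-.5))
    def ln(P,Q,col): cv2.line(im,px(lat(v,P)),px(lat(v,Q)),col,1,cv2.LINE_AA)
    th,b=v[3],v[4]; pin=lev(th,-.026,0,0)
    L=lambda x,y,z:loop(pin,b,x,y,z)
    for y in(-.016,.016): ln(L(0,y,0),L(.079,y,0),(0,255,0))
    ln(L(.079,-.016,0),L(.079,.016,0),(0,255,0))
    ln(L(.0661,-.011,.0483),L(.0661,.011,.0483),(255,0,255))
    ln(L(.0661,-.011,.0163),L(.0661,.011,.0163),(255,255,0))
    for z in(.003,-.003):
        q=[lev(th,x,y,z) for x,y in((-.02,-.011),(-.063,-.011),(-.063,.011),(-.02,.011))]
        for i in range(4): ln(q[i],q[(i+1)%4],(255,128,0))
    ln(np.array([0,-.012,0]),np.array([0,.012,0]),(0,255,255))
    for x,z in((-.00425,.005),(.00425,.005),(.00425,.0155)):
        ln(np.array([D+s+x,-.008,z]),np.array([D+s+x,.008,z]),(0,128,255))
    for x in (0,.03,.06,.09): ln(np.array([x,0,-.014]),np.array([x,0.002,-.014]),(0,0,255))
    cv2.imwrite(out,im)
E
python3 - <<'E'
from ov import *
v=[ 0.501,-0.1382,1.472,1.9212,0.6962]
draw('scene',v,cv2.imread('pics/scene0.png'),5,(160,130,260,240),out='pics/os.png')
draw('top',v,cv2.imread('pics/top0.png'),6.5,(190,190,305,275),out='pics/ot.png')
E
```

```text
(no output)
```

View pics/os.png

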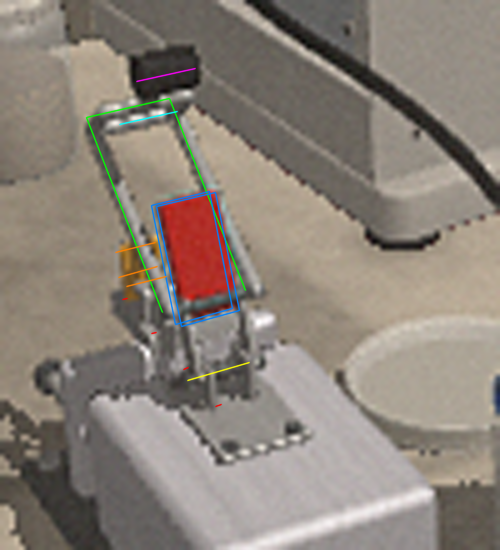

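View pics/ot.png

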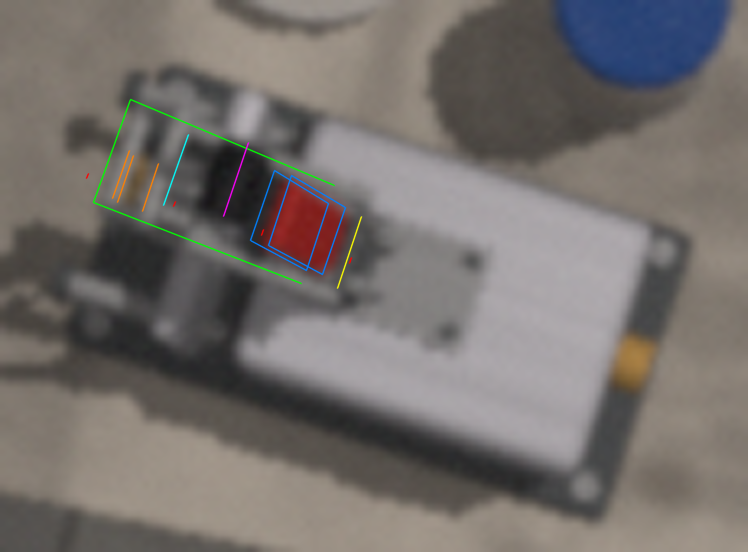

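```bash
python3 - <<'E'
from h import *
np.set_printoptions(precision=4,suppress=True)
T=toolpose(); print(T)
q=np.array(ctrl.get_state()['joint_positions'])
v=[ 0.501,-0.1382,1.472]
lx=np.array([np.cos(v[2]),np.sin(v[2]),0])
for s in(1,-1):
    x=np.array([0,0,-1.]);z=s*lx;y=np.cross(z,x); Rg=np.c_[x,y,z]; print(s,Rg, R.from_matrix(T[:3,:3].T@Rg).as_rotvec(degrees=True)/5)
E
```

```text
[[-0.0004  0.366   0.9306  0.2378]
 [-0.0014  0.9306 -0.366   0.6045]
 [-1.     -0.0015  0.0001  0.2217]
 [ 0.      0.      0.      1.    ]]
1 [[ 0.     -0.9951  0.0986]
 [ 0.      0.0986  0.9951]
 [-1.      0.      0.    ]] [-21.1619  -0.0146   0.0126]
-1 [[ 0.      0.9951 -0.0986]
 [ 0.     -0.0986 -0.9951]
 [-1.      0.     -0.    ]] [14.8381  0.0117  0.0136]
```

```bash
python3 - <<'E'
from h import *
np.set_printoptions(precision=4,suppress=True)
T0=toolpose()
def sim(v,n=20,rot=14.84):
    T=T0.copy();tr=[]
    for i in range(n):
        D=np.eye(4);D[:3,:3]=R.from_rotvec([np.radians(5*rot/n),0,0]).as_matrix();D[:3,3]=[0,.3*v[0],.3*v[1]]
        T=T@D;tr.append(T[:3,3].copy())
    return np.array(tr)
f=least_squares(lambda v:sim(v)[-1][:2]-[.506,-.085],[0,.13]); print(f.x,np.hypot(*f.x)*300); print(sim(f.x)[::3])
E
```

```text
[-0.0276  0.1294] 39.700343785459296
[[ 0.2709  0.5826  0.2217]
 [ 0.3608  0.5047  0.2218]
 [ 0.4339  0.4109  0.2219]
 [ 0.4876  0.3047  0.222 ]
 [ 0.5198  0.1902  0.2222]
 [ 0.5292  0.0717  0.2223]
 [ 0.5156 -0.0465  0.2225]]
```

```bash
r='{"rot":[0.742,0,0],"travel":[-0.045,-0.0276,0.1294],"jaw":-1}'; python3 -m jog '[{"rot":[0.742,0,0],"travel":[-0.045,-0.0276,0.1294],"jaw":-1},{"rot":[0.742,0,0],"travel":[-0.045,-0.0276,0.1294],"jaw":-1},{"rot":[0.742,0,0],"travel":[-0.045,-0.0276,0.1294],"jaw":-1},{"rot":[0.742,0,0],"travel":[-0.045,-0.0276,0.1294],"jaw":-1},{"rot":[0.742,0,0],"travel":[-0.045,-0.0276,0.1294],"jaw":-1},{"rot":[0.742,0,0],"travel":[-0.045,-0.0276,0.1294],"jaw":-1},{"rot":[0.742,0,0],"travel":[0,-0.0276,0.1294],"jaw":-1},{"rot":[0.742,0,0],"travel":[0,-0.0276,0.1294],"jaw":-1}]'
```

```text
time: 0.95
position: [0.4552, 0.3757, 0.3038]
tool_rot: [0.7, 1.455, -0.699]
ft_force: [-0.1, -0.3, 0.4]
grip_width: 1.001
```

```bash
python3 -m jog '[{"rot":[0.742,0,0],"travel":[0,-0.0276,0.1294],"jaw":-1},{"rot":[0.742,0,0],"travel":[0,-0.0276,0.1294],"jaw":-1},{"rot":[0.742,0,0],"travel":[0,-0.0276,0.1294],"jaw":-1},{"rot":[0.742,0,0],"travel":[0,-0.0276,0.1294],"jaw":-1},{"rot":[0.742,0,0],"travel":[0,-0.0276,0.1294],"jaw":-1},{"rot":[0.742,0,0],"travel":[0,-0.0276,0.1294],"jaw":-1},{"rot":[0.742,0,0],"travel":[0,-0.0276,0.1294],"jaw":-1},{"rot":[0.742,0,0],"travel":[0,-0.0276,0.1294],"jaw":-1}]' && python3 -m jog '[{"rot":[0.742,0,0],"travel":[0,-0.0276,0.1294],"jaw":-1},{"rot":[0.742,0,0],"travel":[0,-0.0276,0.1294],"jaw":-1},{"rot":[0.742,0,0],"travel":[0,-0.0276,0.1294],"jaw":-1},{"rot":[0.742,0,0],"travel":[0,-0.0276,0.1294],"jaw":-1},{"rot":[0,0,0],"travel":[0,0,0],"jaw":-1},{"rot":[0,0,0],"travel":[0,0,0],"jaw":-1},{"rot":[0,0,0],"travel":[0,0,0],"jaw":-1}]'; python3 - <<'E'
from h import *
s=ctrl.get_state(); np.savez('p1.npz',T=toolpose(s)); print(toolpose(s).round(4), s['joint_positions'])
cv2.imwrite("pics/w1.png",ctrl.get_image("wrist")[:,:,::-1])
E
```

```text
time: 1.75
position: [0.5291, 0.0704, 0.3033]
tool_rot: [1.092, 1.28, -1.093]
ft_force: [0.7, -0.5, 0.1]
grip_width: 1.0
time: 2.45
position: [0.5061, -0.083, 0.3033]
tool_rot: [1.28, 1.163, -1.28]
ft_force: [-0.6, 0.1, -0.8]
grip_width: 0.998
[[-3.000e-04  9.953e-01 -9.650e-02  5.061e-01]
 [ 7.000e-04 -9.650e-02 -9.953e-01 -8.300e-02]
 [-1.000e+00 -4.000e-04 -7.000e-04  3.033e-01]
 [ 0.000e+00  0.000e+00  0.000e+00  1.000e+00]] [-0.4447983  -0.01769872  0.55296344  1.67389948  0.00866033  1.48311902
  0.01069281]
```

View pics/w1.png

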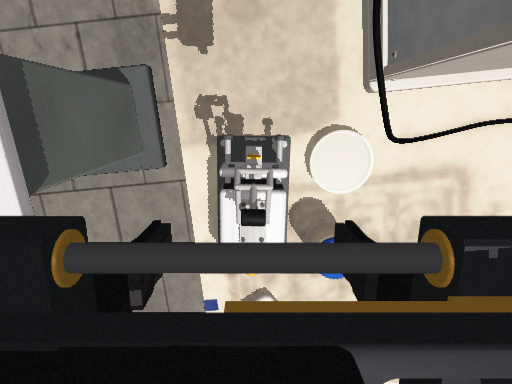

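```bash
python3 - <<'E'
import cv2
from ov import *
a=cv2.imread("pics/w1.png")[125:245,205:305]; cv2.imwrite("pics/w1c.png",cv2.resize(a,None,fx=5,fy=5,interpolation=cv2.INTER_CUBIC))
v=[ 0.501,-0.1382,1.472,1.9212,0.6962]
T=np.load('p1.npz')['T']
draw('wrist',v,cv2.imread('pics/w1.png'),5,(205,125,305,245),T=T,out='pics/ow.png')
im=np.hstack([cv2.imread('pics/w1c.png')[:,:400],cv2.imread('pics/ow.png')[:,:400]]); cv2.imwrite('pics/ow2.png',im)
E
```

```text
(no output)
```

View pics/ow2.png

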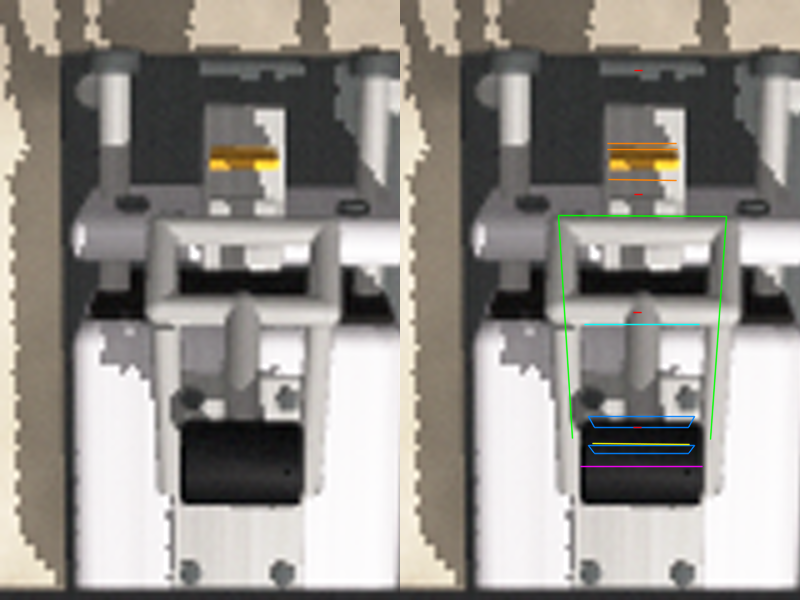

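```bash
cat > fit.py <<'E'
from h import *
np.set_printoptions(precision=4,suppress=True)
C={'s':cam('scene'),'t':cam('top'),'w':cam('wrist',np.load('p1.npz')['T'])}
W=lambda u,v:np.array([205+(u+.5)/5-.5,125+(v+.5)/5-.5])
# v: x,y,yaw,th,b,phi, shifts s,t,w (2 each)
def res(v):
    r=[];sh={'s':v[6:8],'t':v[8:10],'w':v[10:12]}
    def o(c,P,uv,w=1,m=(1,1)):
        r.extend(w*np.array(m)*(proj(C[c],lat(v,P))[0]+sh[c]-uv))
    th=v[3]
    for x,y,a,b in [(-.063,.011,SC(193,168),TC(263,250)),(-.063,-.011,SC(235,160),TC(288,180)),(-.020,.011,SC(212,250),TC(325,275)),(-.020,-.011,SC(249,241),TC(348,205))]:
        o('s',lev(th,x,y,-.003),a,1 if x<-.03 else .3); o('t',lev(th,x,y,-.003),b)
    pin=.026*np.array([-np.cos(th+v[5]),0,np.sin(th+v[5])])
    L=lambda x,y,z:loop(pin,v[4],x,y,z)
    k=L(.0661,0,.0483)
    o('s',k,SC(196,72));o('t',k,TC(235,183));o('w',k,W(241,463))
    o('w',L(.079,0,0),W(245,232)); o('w',L(.0661,0,.0163),W(243,308))
    o('t',L(.079,0,0),TC(133,155),.6)
    # base plate corners from top not used; lateral symmetry
    r.append((v[2]-np.radians(84.3))/.01)
    r.extend(np.array(v[6:])/1.0); r.append(v[5]/.3)
    return np.array(r)
f=least_squares(res,[.5,-.135,1.47,1.8,.9,0]+[0]*6)
if __name__=='__main__':
    print(f.x,f.cost); print(f.fun)
    v=f.x; pin=.026*np.array([-np.cos(v[3]+v[5]),0,np.sin(v[3]+v[5])]); print('pin',pin,'bar',loop(pin,v[4],.079,0,0),'knob',loop(pin,v[4],.0661,0,.0483), lat(v,loop(pin,v[4],.0661,0,.0483)))
    J=np.linalg.inv(f.jac.T@f.jac); print('sd',np.sqrt(np.diag(J)))
    # leaf rows in wrist
    for row in (147,155,170,180,235):
        uv=W(243,row)-v[10:12]
        for z in(.0155,.005): 
            w=atz(C['w'],uv,.084+z); print(row,z,tolat(v,w))
E
python3 fit.py
```

```text
[ 0.5011 -0.1389  1.4705  1.9506  0.6216 -0.2056  0.3974 -0.4586  0.2543
  0.4766 -0.0243 -0.2526] 13.328692253203808
[-0.6097  0.399   0.476  -0.5937 -0.318  -0.2887  0.2807 -0.5966 -0.1681
  0.6279 -0.0787  0.29    0.2771  0.4328 -0.1743  0.7451  0.4977  0.0302
 -0.0341 -0.37    0.3317 -0.6281 -0.3049 -2.6847 -0.0025  3.5654 -1.2065
  0.081  -0.0766  0.3974 -0.4586  0.2543  0.4766 -0.0243 -0.2526 -0.6853]
pin [0.0045 0.     0.0256] bar [0.0687 0.     0.0716] knob [0.0301 0.     0.1034] [[ 0.5042 -0.1089  0.1874]]
sd [0.001  0.0025 0.0093 0.0488 0.0385 0.1161 0.6373 0.5876 0.6691 0.5766
 0.8643 0.9221]
147 0.0155 [[0.0756 0.     0.0155]]
147 0.005 [[0.0742 0.     0.005 ]]
155 0.0155 [[0.0737 0.     0.0155]]
155 0.005 [[0.0724 0.     0.005 ]]
170 0.0155 [[0.0703 0.     0.0155]]
170 0.005 [[ 0.0689 -0.      0.005 ]]
180 0.0155 [[0.068  0.     0.0155]]
180 0.005 [[ 0.0665 -0.      0.005 ]]
235 0.0155 [[ 0.0554 -0.0001  0.0155]]
235 0.005 [[ 0.0535 -0.0001  0.005 ]]
```

```bash
python3 - <<'E'
import cv2
a=cv2.imread("pics/scene0.png")[132:202,170:220]; cv2.imwrite("pics/sc8.png",cv2.resize(a,None,fx=8,fy=8,interpolation=cv2.INTER_CUBIC))
a=cv2.imread("pics/top0.png")[198:243,200:250]; cv2.imwrite("pics/tc8.png",cv2.resize(a,None,fx=12,fy=12,interpolation=cv2.INTER_CUBIC))
E
```

```text
(no output)
```

View pics/sc8.png

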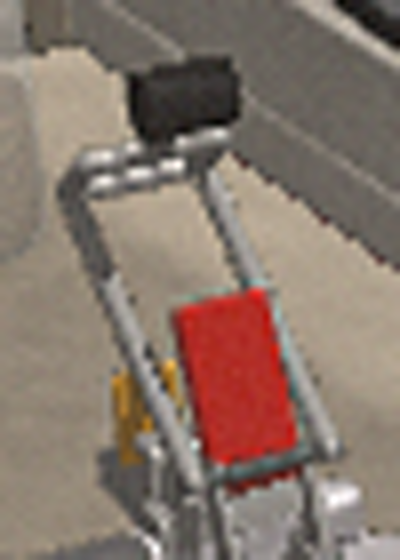

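View pics/tc8.png

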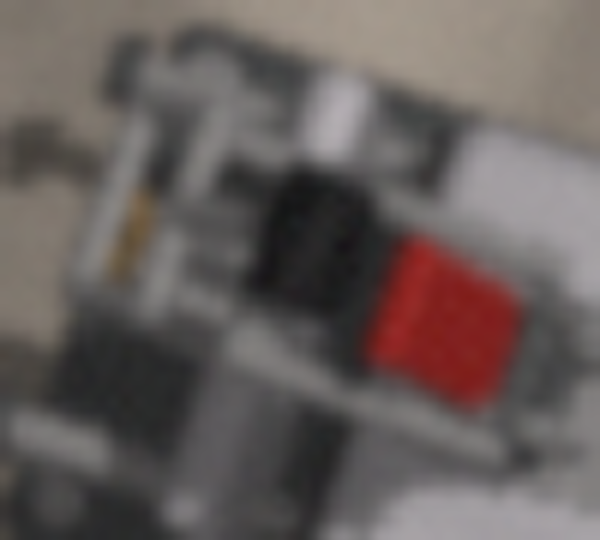

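```bash
python3 - <<'E'
from fit import *
v=f.x
t=lambda u,w:np.array([200+(u+.5)/12-.5,198+(w+.5)/12-.5]); s=lambda u,w:np.array([170+(u+.5)/8-.5,132+(w+.5)/8-.5])
for n,o in {'bar w+t':[(C['w'],W(245,232)),(C['t'],t(115,195))],'bridge w+t':[(C['w'],W(243,308)),(C['t'],t(190,215))],
 'bar w+t+s':[(C['w'],W(245,232)),(C['t'],t(115,195)),(C['s'],s(155,150))],'bridge+s lower':[(C['w'],W(243,308)),(C['t'],t(190,215)),(C['s'],s(138,176))],
 'bar slow':[(C['w'],W(245,232)),(C['t'],t(115,195)),(C['s'],s(138,176))],'bri sup':[(C['w'],W(243,308)),(C['t'],t(190,215)),(C['s'],s(155,150))],
 'knob':[(C['w'],W(241,463)),(C['t'],TC(235,183)),(C['s'],SC(196,72))]}.items():
  p,e=tri(o); print(n,p,tolat(v,p),e)
E
```

```text
bar w+t [ 0.5078 -0.0731  0.1536] [[0.0661 0.     0.0696]] [np.float64(0.3127806223746601), np.float64(0.1604613187633622)]
bridge w+t [ 0.5062 -0.0866  0.161 ] [[0.0525 0.0002 0.077 ]] [np.float64(0.2142896762271863), np.float64(0.10961131612576015)]
bar w+t+s [ 0.5091 -0.0737  0.1611] [[ 0.0656 -0.0014  0.0771]] [np.float64(2.1264062796612517), np.float64(1.3407696868230077), np.float64(2.0976102584972076)]
bridge+s lower [ 0.5051 -0.0861  0.1618] [[0.0529 0.0014 0.0778]] [np.float64(1.4117095286454837), np.float64(0.5170574815196184), np.float64(1.3054423311915202)]
bar slow [ 0.508  -0.0732  0.1556] [[ 0.066  -0.0002  0.0716]] [np.float64(0.34425121854974366), np.float64(0.38390177271016085), np.float64(0.37523404502032176)]
bri sup [ 0.5063 -0.0864  0.167 ] [[0.0527 0.0002 0.083 ]] [np.float64(1.1501446103280812), np.float64(0.7183127916145093), np.float64(0.5024404194042688)]
knob [ 0.5034 -0.1094  0.1883] [[0.0295 0.0007 0.1043]] [np.float64(0.7079616241669339), np.float64(0.48405850558894575), np.float64(0.2692184382739374)]
```

```bash
sed -i "s/o('w',L(.0661,0,.0163),W(243,308))/o('w',L(.073,0,.0160),W(243,308))/; s/TC(133,155),.6)/np.array([209.1,213.8])); o('t',L(.073,0,.016),np.array([215.4,215.5]))/" fit.py; python3 fit.py
```

```text
[ 0.501  -0.1397  1.4706  1.9514  0.5756 -0.3397  0.2737 -0.7065 -0.1064
  0.3398  0.0058  0.0993] 3.1728071974451644
[-0.5821  0.34    0.4907 -0.5883 -0.284  -0.3519  0.2932 -0.5925 -0.1571
  0.6152 -0.0666  0.2928  0.29    0.4187 -0.1643  0.7464  0.5525  0.4082
  0.0113 -0.3003  0.3147  0.1721 -0.3316 -0.5423  0.0111  0.2709 -0.1718
  0.1966 -0.2863 -0.0946 -0.0723  0.2737 -0.7065 -0.1064  0.3398  0.0058
  0.0993 -1.1325]
pin [0.0011 0.     0.026 ] bar [0.0673 0.     0.069 ] knob [0.0302 0.     0.1025] [[ 0.504  -0.1096  0.1865]]
sd [0.001  0.0024 0.0091 0.0486 0.0319 0.0838 0.6362 0.5791 0.6179 0.553
 0.8606 0.9071]
147 0.0155 [[0.0768 0.     0.0155]]
147 0.005 [[0.0755 0.     0.005 ]]
155 0.0155 [[0.075  0.     0.0155]]
155 0.005 [[0.0736 0.     0.005 ]]
170 0.0155 [[0.0715 0.     0.0155]]
170 0.005 [[ 0.0701 -0.      0.005 ]]
180 0.0155 [[0.0693 0.     0.0155]]
180 0.005 [[ 0.0677 -0.      0.005 ]]
235 0.0155 [[ 0.0566 -0.0001  0.0155]]
235 0.005 [[ 0.0547 -0.0001  0.005 ]]
```

```bash
python3 -m jog '[{"rot":[0,0,0],"travel":[0.05,0,0.0443],"jaw":-1},{"rot":[0,0,0],"travel":[0.1,0,0.0443],"jaw":-1},{"rot":[0,0,0],"travel":[0.1,0,0],"jaw":-0.6},{"rot":[0,0,0],"travel":[0.0267,0,0],"jaw":-0.4},{"rot":[0,0,0],"travel":[0,0,0],"jaw":-0.4},{"rot":[0,0,0],"travel":[0,0,0],"jaw":-0.4}]'; python3 - <<'E'
from h import *
s=ctrl.get_state(); np.savez('p2.npz',T=toolpose(s)); print(toolpose(s).round(4))
im=ctrl.get_image("wrist")[:,:,::-1]
cv2.imwrite("pics/w2.png",im); cv2.imwrite("pics/w2c.png",cv2.resize(im[100:250,190:320],None,fx=4,fy=4,interpolation=cv2.INTER_CUBIC))
E
```

```text
time: 3.1
position: [0.504, -0.1108, 0.2214]
tool_rot: [1.282, 1.16, -1.28]
ft_force: [0.2, -0.4, 0.6]
grip_width: 0.745
[[ 1.100e-03  9.952e-01 -9.800e-02  5.040e-01]
 [-2.000e-04 -9.800e-02 -9.952e-01 -1.108e-01]
 [-1.000e+00  1.100e-03  1.000e-04  2.214e-01]
 [ 0.000e+00  0.000e+00  0.000e+00  1.000e+00]]
```

View pics/w2c.png

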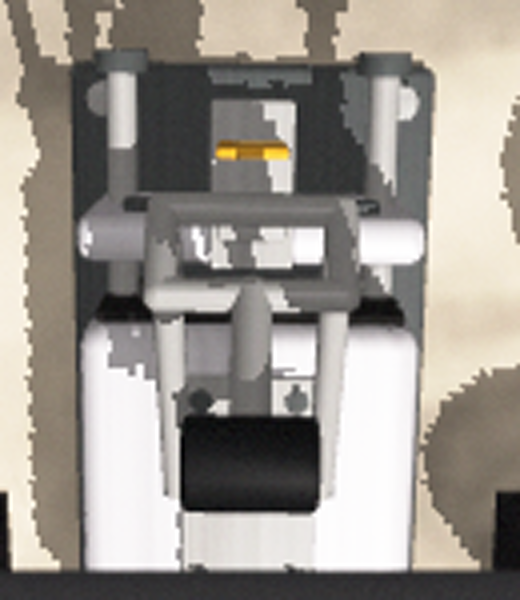

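```bash
cat > fit2.py <<'E'
from fit import *
C['x']=cam('wrist',np.load('p2.npz')['T'])
X=lambda u,v:np.array([190+(u+.5)/4-.5,100+(v+.5)/4-.5])
def res2(v):
    r=list(res(v)); th=v[3]; pin=.026*np.array([-np.cos(th+v[5]),0,np.sin(th+v[5])])
    L=lambda x,y,z:loop(pin,v[4],x,y,z)
    for P,uv in[(L(.0661,0,.0483),X(251,463)),(L(.079,0,0),X(251,208)),(L(.073,0,.016),X(251,293))]:
        r.extend(proj(C['x'],lat(v,P))[0]+v[10:12]-uv)
    return np.array(r)
f2=least_squares(res2,f.x)
if __name__=='__main__':
    v=f2.x; print(v,f2.cost); print(f2.fun[-12:]); pin=.026*np.array([-np.cos(v[3]+v[5]),0,np.sin(v[3]+v[5])]); print('pin',pin,'bar',loop(pin,v[4],.079,0,0),'knob',loop(pin,v[4],.0661,0,.0483), lat(v,loop(pin,v[4],.0661,0,.0483)))
    for row in (143,150,160): print(row,tolat(v,atz(C['x'],X(252,row)-v[10:12],.0995)))
E
python3 fit2.py|tail -9
```

```text
[ 0.501  -0.1396  1.4709  1.9522  0.5686 -0.3505  0.31   -0.7051 -0.0434
  0.3458  0.0016  0.2269] 3.3222766866046793
[-0.7051 -0.0434  0.3458  0.0016  0.2269 -1.1682 -0.0408  0.2437  0.0835
 -0.0645  0.039   0.2299]
pin [0.0008 0.     0.026 ] bar [0.0674 0.     0.0685] knob [0.0305 0.     0.1023] [[ 0.5041 -0.1093  0.1863]]
143 [[ 0.0751 -0.0002  0.0155]]
150 [[ 0.0736 -0.0002  0.0155]]
160 [[ 0.0715 -0.0002  0.0155]]
```

```bash
python3 -m jog '[{"rot":[0,0,0],"travel":[0.08,0,-0.004],"jaw":-0.4},{"rot":[0,0,0],"travel":[0.08,0,0],"jaw":-0.4},{"rot":[0,0,0],"travel":[0.015,0,0],"jaw":-0.4},{"rot":[0,0,0],"travel":[0,0,0],"jaw":-0.4},{"rot":[0,0,0],"travel":[0,0,0],"jaw":-0.2}]' 20; python3 -m jog '[{"rot":[0,0,0],"travel":[0,0,0],"jaw":0.2},{"rot":[0,0,0],"travel":[0,0,0],"jaw":0.5},{"rot":[0,0,0],"travel":[0,0,0],"jaw":0.8},{"rot":[0,0,0],"travel":[0,0,0],"jaw":0.8},{"rot":[0,0,0],"travel":[0,0,0],"jaw":0.8},{"rot":[0,0,0],"travel":[0,0,0],"jaw":0.8},{"rot":[0,0,0],"travel":[0,0,0],"jaw":0.8}]' 20;  python3 - <<'E'
from h import *
s=ctrl.get_state(); np.savez('p3.npz',T=toolpose(s)); print(toolpose(s).round(4),s['grip_width']*87)
im=ctrl.get_image("wrist")[:,:,::-1]
cv2.imwrite("pics/w3.png",im); cv2.imwrite("pics/w3c.png",cv2.resize(im[60:250,170:340],None,fx=3,fy=3,interpolation=cv2.INTER_CUBIC))
E
```

```text
time: 3.65
position: [0.5046, -0.11, 0.1697]
tool_rot: [1.283, 1.159, -1.28]
ft_force: [0.6, 0.3, 0.4]
grip_width: 0.667
time: 4.35
position: [0.5037, -0.1098, 0.1682]
tool_rot: [1.282, 1.16, -1.281]
ft_force: [0.7, -0.7, 0.1]
grip_width: 0.252
[[ 7.000e-04  9.951e-01 -9.890e-02  5.037e-01]
 [ 1.000e-04 -9.890e-02 -9.951e-01 -1.098e-01]
 [-1.000e+00  7.000e-04 -1.000e-04  1.682e-01]
 [ 0.000e+00  0.000e+00  0.000e+00  1.000e+00]] 21.915887728802907
```

View pics/w3c.png

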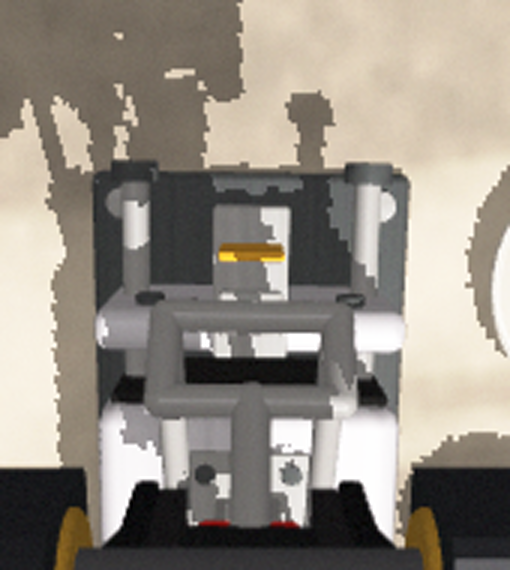

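```bash
cat > kin.py <<'E'
from h import *
np.set_printoptions(precision=4,suppress=True)
KX,KZ=.0661,.0483
def circ(p,d):  # pin on 26mm circle at distance d from p, the upper/left solution
    r=np.hypot(*p); c=(.026**2+r*r-d*d)/(2*.026*r); a=np.arctan2(p[1],p[0])+np.arccos(np.clip(c,-1,1)); return .026*np.array([np.cos(a),np.sin(a)])
def bar2knob(bar):
    bar=np.array(bar); pin=circ(bar,.079); b=np.arctan2(*(bar-pin)[::-1]); 
    return pin+np.array([np.cos(b)*KX-np.sin(b)*KZ,np.sin(b)*KX+np.cos(b)*KZ]),b,np.pi-np.arctan2(pin[1],pin[0])
def knob2bar(k):
    k=np.array(k); pin=circ(k,np.hypot(KX,KZ)); b=np.arctan2(*(k-pin)[::-1])-np.arctan2(KZ,KX); return pin+.079*np.array([np.cos(b),np.sin(b)]),b,pin
E
python3 - <<'E'
from kin import *
from fit2 import f2
v=f2.x; T=np.load('p3.npz')['T']; print('tcp lat',tolat(v,T[:3,3]))
k0,_,a0=bar2knob([.0674,.0685]); print(k0,a0)
prev=k0
for z in [.06,.05,.04,.035,.03,.025,.02,.015,.01,.005,0,-.003]:
    k,b,a=bar2knob([.067,z]); print(z,k,'cum d units z(tool)=%.4f x(tool)=%.4f'%((k0-k)[0]/.3,(k0-k)[1]/.3),'b',round(b,3),'th',round(a+.35,3)); 
# brow
X3=lambda u,w:np.array([170+(u+.5)/3-.5,60+(w+.5)/3-.5]); c=cam('wrist',T)
for row in(243,250,262): print(row,tolat(v,atz(c,X3(251,row)-v[10:12],.0995)))
print('bar pred',(proj(c,lat(v,[.0674,0,.0685]))[0]+v[10:12]-[170,60]+.5)*3)
E
```

```text
tcp lat [[0.03   0.0003 0.0842]]
[0.0305 0.1023] 1.6021176610347778
0.06 [0.0344 0.0979] cum d units z(tool)=-0.0129 x(tool)=0.0146 b 0.45 th 1.761
0.05 [0.0394 0.0917] cum d units z(tool)=-0.0294 x(tool)=0.0354 b 0.325 th 1.613
0.04 [0.0445 0.0846] cum d units z(tool)=-0.0466 x(tool)=0.0587 b 0.206 th 1.512
0.035 [0.0472 0.0809] cum d units z(tool)=-0.0555 x(tool)=0.0712 b 0.146 th 1.477
0.03 [0.05  0.077] cum d units z(tool)=-0.0649 x(tool)=0.0842 b 0.086 th 1.454
0.025 [0.0529 0.073 ] cum d units z(tool)=-0.0746 x(tool)=0.0977 b 0.024 th 1.442
0.02 [0.056  0.0688] cum d units z(tool)=-0.0849 x(tool)=0.1117 b -0.039 th 1.444
0.015 [0.0592 0.0644] cum d units z(tool)=-0.0957 x(tool)=0.1263 b -0.105 th 1.46
0.01 [0.0626 0.0598] cum d units z(tool)=-0.1070 x(tool)=0.1416 b -0.174 th 1.492
0.005 [0.0662 0.055 ] cum d units z(tool)=-0.1188 x(tool)=0.1576 b -0.245 th 1.541
0 [0.0699 0.0499] cum d units z(tool)=-0.1311 x(tool)=0.1745 b -0.318 th 1.607
-0.003 [0.0721 0.0467] cum d units z(tool)=-0.1386 x(tool)=0.1851 b -0.363 th 1.655
243 [[ 0.0761 -0.0002  0.0155]]
250 [[ 0.0745 -0.0003  0.0155]]
262 [[ 0.0717 -0.0003  0.0155]]
bar pred [250.8383 315.4525]
```

```bash
python3 -m jog '[{"rot":[0,0,0],"travel":[0.0146,0,-0.0129],"jaw":0.8},{"rot":[0,0,0],"travel":[0.0208,0,-0.0165],"jaw":0.8},{"rot":[0,0,0],"travel":[0.0233,0,-0.0172],"jaw":0.8},{"rot":[0,0,0],"travel":[0.0125,0,-0.0089],"jaw":0.8},{"rot":[0,0,0],"travel":[0.013,0,-0.0094],"jaw":0.8},{"rot":[0,0,0],"travel":[0.0135,0,-0.0097],"jaw":0.8},{"rot":[0,0,0],"travel":[0,0,0],"jaw":0.8},{"rot":[0,0,0],"travel":[0,0,0],"jaw":0.8}]'; python3 - <<'E'
from fit2 import *
s=ctrl.get_state(); T=toolpose(s);np.savez('p4.npz',T=T); print(tolat(f2.x,T[:3,3]),s['grip_width']*87,s['ft_force'])
im=ctrl.get_image("wrist")[:,:,::-1]
cv2.imwrite("pics/w4.png",im); cv2.imwrite("pics/w4c.png",cv2.resize(im[60:250,170:340],None,fx=3,fy=3,interpolation=cv2.INTER_CUBIC))
cv2.imwrite("pics/s4.png",cv2.resize(ctrl.get_image("scene")[100:270,120:290,::-1],None,fx=3,fy=3,interpolation=cv2.INTER_CUBIC))
E
```

```text
time: 5.2
position: [0.5065, -0.0866, 0.1394]
tool_rot: [1.283, 1.161, -1.279]
ft_force: [1.3, 2.7, 4.0]
grip_width: 0.247
[[ 0.0533 -0.0001  0.0554]] 21.48475413054968 [1.3083 2.6584 4.0242]
```

View pics/w4c.png

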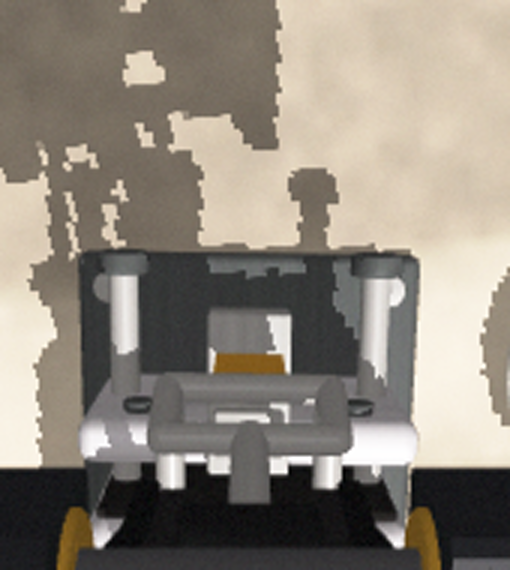

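View pics/s4.png

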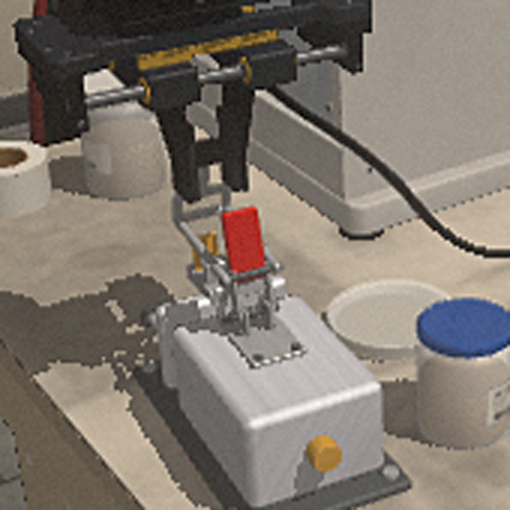

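```bash
cat > fit3.py <<'E'
from fit2 import *
from kin import *
import json,sys
X3=lambda u,w:np.array([170+(u+.5)/3-.5,60+(w+.5)/3-.5])
views=[('p3.npz',[('bar',X3(251,318)),('bri',X3(250,404))]),('p4.npz',[('bar',X3(249,388)),('bri',X3(250,437))])]
TT=[np.load(a)['T'] for a,_ in views]; CC=[cam('wrist',T) for T in TT]
# extra params: off x,z (latch) of knob from TCP
def res3(v):
    r=list(res2(v[:12])); th=v[3]; pin=.026*np.array([-np.cos(th+v[5]),0,np.sin(th+v[5])])
    k0=loop(pin,v[4],.0661,0,.0483)
    k3=tolat(v,TT[0][:3,3])[0][[0,2]]+v[12:14]
    r.extend((k0[[0,2]]-k3)/.001)
    for (n,obs),T,c in zip(views,TT,CC):
        k=tolat(v,T[:3,3])[0][[0,2]]+v[12:14]; bar,b,pn=knob2bar(k); pn3=np.array([pn[0],0,pn[1]])
        for nm,uv in obs:
            P=loop(pn3,b,.079,0,0) if nm=='bar' else loop(pn3,b,.073,0,.016)
            r.extend(proj(c,lat(v,P))[0]+v[10:12]-uv)
    r.append((v[13]-.018)/.003)
    return np.array(r)
f3=least_squares(res3,list(f2.x)+[0,.018])
if __name__=='__main__':
    v=f3.x; print(v,f3.cost); print(f3.fun[-11:]); print('sd',np.sqrt(np.diag(np.linalg.inv(f3.jac.T@f3.jac))))
    for T in TT:
        k=tolat(v,T[:3,3])[0][[0,2]]+v[12:14]; print(k,knob2bar(k))
    for c,row in((CC[0],262),(CC[0],250),(CC[0],243)): print(row,tolat(v,atz(c,X3(251,row)-v[10:12],.0995)))
    np.save('v.npy',v)
E
python3 fit3.py | tail -22
```

```text
[ 0.5023 -0.1272  1.4684  1.7305  0.5916 -0.5692  0.2719 -0.188   0.749
  0.6496 -0.0239  0.0832  0.0009  0.0154] 47.375001145724916
[-0.8293  1.2289 -0.0153 -2.3949  0.2465 -3.1058 -0.1812  2.7724 -0.5532
  5.2894 -0.878 ]
sd [0.0007 0.0016 0.0081 0.036  0.0168 0.0504 0.5797 0.5368 0.5275 0.458
 0.7929 0.8555 0.0007 0.0011]
[0.0184 0.0996] (array([0.0552, 0.0657]), np.float64(0.5665339009056921), array([-0.0114,  0.0233]))
[0.0417 0.0708] (array([0.0588, 0.0238]), np.float64(0.0888010850010148), array([-0.0198,  0.0168]))
262 [[ 0.0591 -0.0001  0.0155]]
250 [[ 0.0619 -0.0001  0.0155]]
243 [[ 0.0636 -0.0001  0.0155]]
```

```bash
python3 - <<'E'
from fit3 import *
v=f2.x
for T,c in zip(TT,CC):
    k=tolat(v,T[:3,3])[0][[0,2]]+[.0003,.0181]; bar,b,pn=knob2bar(k); pn3=np.array([pn[0],0,pn[1]]); print(bar,b,pn)
    for P in (loop(pn3,b,.079,0,0),loop(pn3,b,.073,0,.016),loop(pn3,b,.075,0,.016),loop(pn3,b,.0661,0,.0163)): print((proj(c,lat(v,P))[0]+v[10:12]-[170,60]+.5)*3)
# triangulate-like: bar at known row, given length 38mm width: outer width px -> depth
E
```

```text
[0.0672 0.0686] 0.5694942440511127 [0.0006 0.026 ]
[250.8366 316.7115]
[250.7795 402.1662]
[250.8139 394.3797]
[250.6657 429.2731]
[0.0678 0.0256] 0.026635506836412692 [-0.0112  0.0235]
[248.29   416.1011]
[248.23   470.0975]
[248.2584 460.1339]
[248.1336 504.608 ]
```

```bash
python3 - <<'E'
from fit3 import *
im=ctrl.get_image("top")[:,:,::-1]; cv2.imwrite('pics/top4.png',im)
cv2.imwrite("pics/t4.png",cv2.resize(im[190:275,190:275],None,fx=7,fy=7,interpolation=cv2.INTER_CUBIC))
im=ctrl.get_image("scene")[:,:,::-1]; cv2.imwrite('pics/scene4.png',im)
cv2.imwrite("pics/s4b.png",cv2.resize(im[145:225,170:240],None,fx=7,fy=7,interpolation=cv2.INTER_CUBIC))
im=cv2.imread('pics/w4.png');cv2.imwrite("pics/w4d.png",cv2.resize(im[140:250,190:310],None,fx=6,fy=6,interpolation=cv2.INTER_CUBIC)[:600])
E
```

```text
(no output)
```

View pics/t4.png

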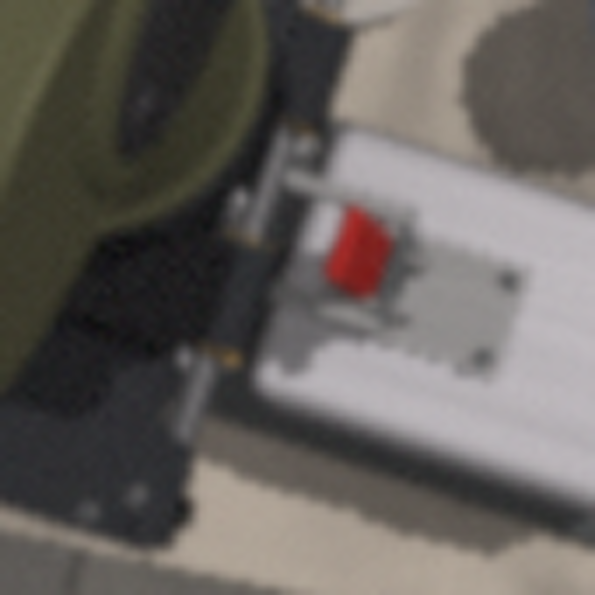

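View pics/s4b.png

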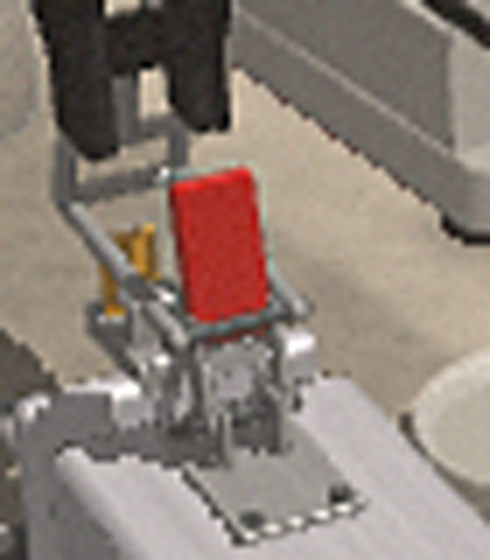

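View pics/w4d.png

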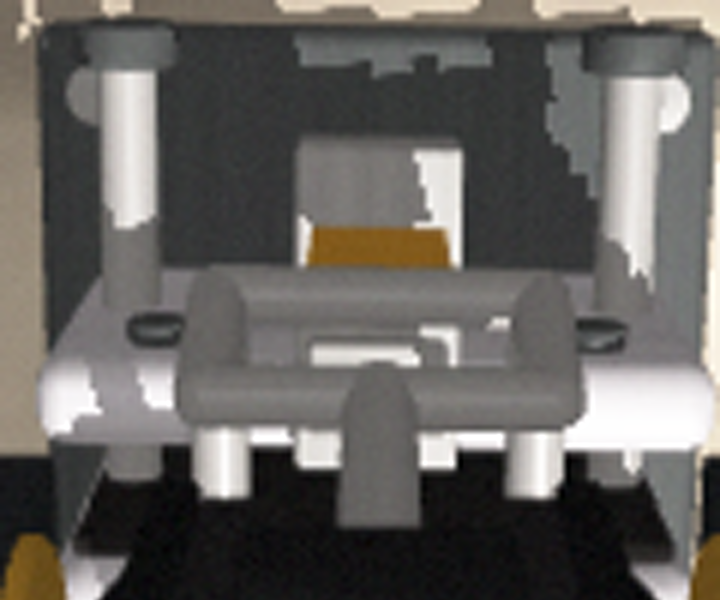

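```bash
cat > fit4.py <<'E'
from kin import *
C={'s':cam('scene'),'t':cam('top')}
for i in (1,2,3,4): C[i]=cam('wrist',np.load(f'p{i}.npz')['T'])
TT={i:np.load(f'p{i}.npz')['T'] for i in(3,4)}
W=lambda u,v:np.array([205+(u+.5)/5-.5,125+(v+.5)/5-.5])
X=lambda u,v:np.array([190+(u+.5)/4-.5,100+(v+.5)/4-.5])
X3=lambda u,w:np.array([170+(u+.5)/3-.5,60+(w+.5)/3-.5])
S7=lambda u,w:np.array([170+(u+.5)/7-.5,145+(w+.5)/7-.5]); T7=lambda u,w:np.array([190+(u+.5)/7-.5,190+(w+.5)/7-.5])
# v: 0-2 pose,3 th0,4 b0,5 phi,6:12 shifts(s,t,w),12:14 off,14:16 bridge(x,z),16 th4, 17 b4
def res(v,lab=False):
    r=[];sh={'s':v[6:8],'t':v[8:10]}
    def o(n,c,P,uv,w=1):
        e=w*(proj(C[c],lat(v,P))[0]+sh.get(c,v[10:12])-uv); r.extend(e)
        if lab: print(n,c,e.round(2))
    def plate(th,L,w3):
        for x,y,a,b in L:
            o('plate','s',lev(th,x,y,-.003),a,1 if x<-.03 else w3); o('plate','t',lev(th,x,y,-.003),b,.7)
    plate(v[3],[(-.063,.011,SC(193,168),TC(263,250)),(-.063,-.011,SC(235,160),TC(288,180)),(-.020,.011,SC(212,250),TC(325,275)),(-.020,-.011,SC(249,241),TC(348,205))],.3)
    plate(v[16],[(-.063,.011,S7(172,181),T7(325,280)),(-.063,-.011,S7(247,169),T7(350,203)),(-.020,.011,S7(192,327),T7(375,300)),(-.020,-.011,S7(270,313),T7(395,240))],.3)
    def mk(th,b):
        pin=.026*np.array([-np.cos(th+v[5]),0,np.sin(th+v[5])]); return lambda x,y,z:loop(pin,b,x,y,z)
    L=mk(v[3],v[4]); k=L(.0661,0,.0483); bar=L(.079,0,0); bri=L(v[14],0,v[15])
    o('k','s',k,SC(196,72));o('k','t',k,TC(235,183));o('k',1,k,W(241,463));o('k',2,k,X(251,463))
    o('bar',1,bar,W(245,232));o('bar',2,bar,X(251,208));o('bar',3,bar,X3(251,318))
    o('bar','t',bar,np.array([209.1,213.8]))
    o('bri',1,bri,W(243,308));o('bri',2,bri,X(251,293));o('bri',3,bri,X3(250,404));o('bri','t',bri,np.array([215.4,215.5]))
    e=((k-tolat(v,TT[3][:3,3])[0])[[0,2]]-v[12:14])/.0007; r.extend(e)
    L=mk(v[16],v[17]); k=L(.0661,0,.0483); bar=L(.079,0,0); bri=L(v[14],0,v[15])
    o('bar',4,bar,X3(249,388));o('bri',4,bri,X3(250,437))
    e4=((k-tolat(v,TT[4][:3,3])[0])[[0,2]]-v[12:14])/.0007; r.extend(e4)
    if lab: print('koff',e,e4)
    r.append((v[2]-np.radians(84.3))/.01); r.extend(np.array(v[6:12])/1.); r.append((v[13]-.018)/.003)
    return np.array(r)
f4=least_squares(res,[.501,-.1396,1.471,1.952,.57,-.35]+[0]*6+[0,.018,.073,.016,1.6,0.],x_scale=[.001,.001,.01,.03,.03,.03]+[1]*6+[.001]*4+[.03,.03])
if __name__=='__main__':
    v=f4.x; print(v,f4.cost); res(v,True); print('sd',np.sqrt(np.diag(np.linalg.inv(f4.jac.T@f4.jac))))
    for th,b in((v[3],v[4]),(v[16],v[17])):
        pin=.026*np.array([-np.cos(th+v[5]),0,np.sin(th+v[5])]); print('pin',pin,'bar',loop(pin,b,.079,0,0),'knob',loop(pin,b,.0661,0,.0483))
    np.save('v.npy',v)
E
python3 fit4.py
```

```text
[ 0.5012 -0.1385  1.4686  1.9675  0.543  -0.4688  0.3638 -0.9136  0.397
  0.5812 -0.1051  0.1655  0.003   0.0182  0.0764  0.0202  1.7332  0.0221] 21.73866334468474
plate s [-0.93 -0.21]
plate t [-0.05 -0.5 ]
plate s [-0.64 -0.88]
plate t [-0.17 -0.49]
plate s [-0.23  0.45]
plate t [-0.21  0.2 ]
plate s [0.22 0.26]
plate t [-0.26  0.52]
plate s [-0.24  0.95]
plate t [ 0.63 -0.11]
plate s [ 0.82 -0.23]
plate t [0.69 0.01]
plate s [0.06 0.98]
plate t [-1.17  0.29]
plate s [0.17 0.65]
plate t [-0.75 -0.93]
k s [0.56 0.58]
k t [ 0.18 -0.15]
k 1 [ 0.3  -0.94]
k 2 [ 0.01 -0.86]
bar 1 [-0.29 -0.54]
bar 2 [0.23 0.21]
bar 3 [-0.01 -0.73]
bar t [0.67 0.58]
bri 1 [0.05 0.39]
bri 2 [0.16 0.41]
bri 3 [ 0.3  -0.47]
bri t [-0.34 -0.31]
bar 4 [-0.17  2.3 ]
bri 4 [-0.48  0.06]
koff [-2.9373 -1.3572] [2.9373 1.3711]
sd [0.0007 0.0021 0.0079 0.0466 0.0138 0.0551 0.531  0.4565 0.513  0.4553
 0.7838 0.8204 0.0009 0.0009 0.0012 0.0015 0.0433 0.0167]
pin [-0.0019  0.      0.0259] bar [0.0658 0.     0.0668] knob [0.0298 0.     0.1014]
pin [-0.0078  0.      0.0248] bar [0.0711 0.     0.0265] knob [0.0572 0.     0.0745]
```

```bash
python3 - <<'E'
from fit4 import *
v=f4.x
for c,uv in ((1,W(243,170)),(2,X(252,160)),(2,X(252,143)),(3,X3(251,262)),(3,X3(251,243))): print(c,tolat(v,atz(C[c],uv-v[10:12],.0995)))
# bar 4 row -> x for several z
for z in(.02,.023,.0265,.03): print(z,tolat(v,atz(C[4],X3(249,388)-v[10:12],.084+z)))
print('leaf far top in view4',[(proj(C[4],lat(v,[x,0,.0155]))[0]+v[10:12]-[170,60]+.5)*3 for x in(.0698,.0723)])
E
```

```text
1 [[0.0704 0.0001 0.0155]]
2 [[ 0.0703 -0.0001  0.0155]]
2 [[ 0.0739 -0.      0.0155]]
3 [[ 0.0704 -0.0001  0.0155]]
3 [[ 0.0749 -0.0001  0.0155]]
0.02 [[ 0.071  -0.0001  0.02  ]]
0.023 [[ 0.0717 -0.0001  0.023 ]]
0.0265 [[ 0.0726 -0.0001  0.0265]]
0.03 [[ 0.0734 -0.0001  0.03  ]]
leaf far top in view4 [array([248.891 , 389.3279]), array([248.9522, 377.9042])]
```

```bash
python3 - <<'E'
from kin import *
for b in ([.072,.0265],[.066,.0265],[.066,.02],[.066,.0105],[.066,.0]):
    print(b,bar2knob(b))
E
python3 -m jog '[{"rot":[0,0,0],"travel":[0,0,0],"jaw":0.8},{"rot":[0,0,0],"travel":[0,0,0.01],"jaw":0.8},{"rot":[0,0,0],"travel":[0,0,0.01],"jaw":0.8},{"rot":[0,0,0],"travel":[0,0,0],"jaw":0.8}]' 40; python3 - <<'E'
from fit4 import *
s=ctrl.get_state(); T=toolpose(s);np.savez('p5.npz',T=T); print(tolat(f4.x,T[:3,3]),s['grip_width']*87,s['ft_force'])
im=ctrl.get_image("wrist")[:,:,::-1]
cv2.imwrite("pics/w5.png",im); cv2.imwrite("pics/w5d.png",cv2.resize(im[140:250,190:310],None,fx=6,fy=6,interpolation=cv2.INTER_CUBIC)[:600])
E
```

```text
[0.072, 0.0265] (array([0.0582, 0.0746]), np.float64(0.018435008696462724), np.float64(1.298738157544888))
[0.066, 0.0265] (array([0.0507, 0.0741]), np.float64(0.04973225141831535), np.float64(1.0515300492415864))
[0.066, 0.02] (array([0.0547, 0.0687]), np.float64(-0.03215992014238909), np.float64(1.0490108049185198))
[0.066, 0.0105] (array([0.0609, 0.0602]), np.float64(-0.15977174480879305), np.float64(1.0913353383874025))
[0.066, 0.0] (array([0.0686, 0.0499]), np.float64(-0.31310784409686193), np.float64(1.2107979359486714))
time: 5.8
position: [0.5053, -0.0947, 0.1388]
tool_rot: [1.282, 1.159, -1.282]
ft_force: [2.3, 0.1, 2.4]
grip_width: 0.243
[[0.0439 0.0004 0.0548]] 21.100956202315057 [2.3494 0.1032 2.3614]
```

View pics/w5d.png

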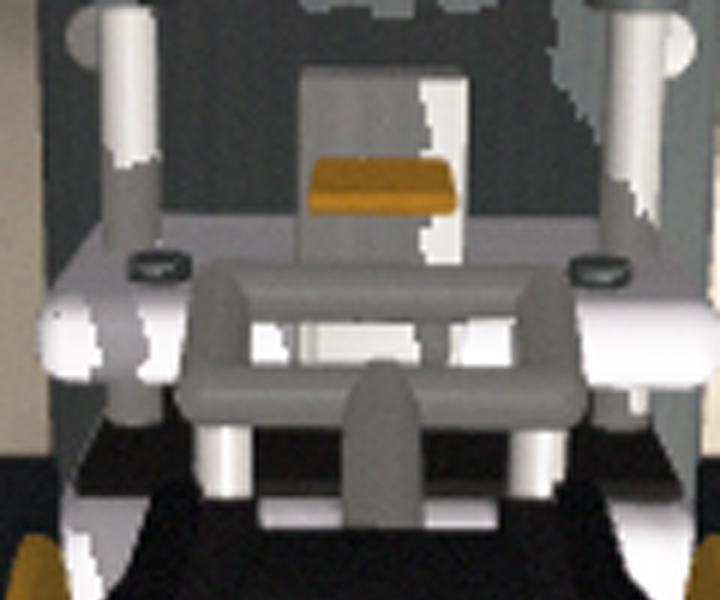

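```bash
cat > meas.py <<'E'
import sys
from kin import *
v=np.load('v.npy')
D6=lambda u,w:np.array([190+(u+.5)/6-.5,140+(w+.5)/6-.5])
def m(i,leaf,bar,bri):
    T=np.load(f'p{i}.npz')['T']; c=cam('wrist',T); t=tolat(v,T[:3,3])[0]
    if leaf: print('leaf near',tolat(v,atz(c,D6(380,leaf)-v[10:12],.0995))[0])
    # solve off (knob x,z) from bar & bridge rows
    bl=v[14:16]
    def r(k):
        b0,b,pin=knob2bar(k); P=np.array([pin[0],0,pin[1]])
        return [ (proj(c,lat(v,loop(P,b,.079,0,0)))[0]+v[10:12]-D6(380,bar))[1],(proj(c,lat(v,loop(P,b,bl[0],0,bl[1])))[0]+v[10:12]-D6(380,bri))[1]]
    g=least_squares(r,[t[0]+.003,t[2]+.018],x_scale=.01); b0,b,pin=knob2bar(g.x)
    print('tcp',t,'knob',g.x,'off',g.x-t[[0,2]],'bar',b0,'pitch',b,'pin',pin,'th',np.pi-np.arctan2(pin[1],pin[0])-v[5])
    k,_,_=bar2knob(b0); return c
if __name__=='__main__':
    a=[float(x) for x in sys.argv[1:]]; m(int(a[0]),*a[1:])
E
python3 meas.py 3 0 226 398; python3 meas.py 4 0 291 395; python3 meas.py 5 213 290 396
```

```text
tcp [0.0288 0.0004 0.0842] knob [0.0227 0.099 ] off [-0.0061  0.0148] bar [0.0582 0.0637] pitch 0.5276832864339042 pin [-0.0101  0.024 ] th 1.640938825905326
tcp [0.0521 0.     0.0554] knob [0.057  0.0808] off [0.0048 0.0254] bar [0.0749 0.0341] pitch 0.10642340611849055 pin [-0.0036  0.0257] th 1.8990139545930902
leaf near [0.0709 0.0001 0.0155]
tcp [0.0439 0.0004 0.0548] knob [0.048  0.0789] off [0.0041 0.0241] bar [0.0666 0.0324] pitch 0.1182300668620192 pin [-0.0119  0.0231] th 1.5643001949071638
```

```bash
python3 -m jog '[{"rot":[0,0,0],"travel":[0.0093,0,-0.007],"jaw":0.8},{"rot":[0,0,0],"travel":[0.0093,0,-0.007],"jaw":0.8},{"rot":[0,0,0],"travel":[0,0,0],"jaw":0.8},{"rot":[0,0,0],"travel":[0,0,0],"jaw":0.8}]' 40; cat > look.py <<'E'
import sys
from kin import *
i=sys.argv[1]; v=np.load('v.npy')
s=ctrl.get_state(); T=toolpose(s);np.savez(f'p{i}.npz',T=T); print('t',s['time'],'tcp',tolat(v,T[:3,3]),s['grip_width']*87,np.array(s['ft_force']))
im=ctrl.get_image("wrist")[:,:,::-1]; im2=ctrl.get_image("scene")[:,:,::-1]; cv2.imwrite(f'pics/w{i}.png',im);cv2.imwrite(f'pics/s{i}f.png',im2)
a=cv2.resize(im[140:240,190:310],None,fx=6,fy=6,interpolation=cv2.INTER_CUBIC); cv2.imwrite(f"pics/w{i}d.png",a)
b=cv2.resize(im2[145:215,170:240],None,fx=8,fy=8,interpolation=cv2.INTER_CUBIC); cv2.imwrite(f"pics/s{i}d.png",b)
E
python3 look.py 6
```

```text
time: 6.25
position: [0.5054, -0.0902, 0.1328]
tool_rot: [1.281, 1.16, -1.283]
ft_force: [3.7, -3.0, 1.8]
grip_width: 0.241
t 6.25 tcp [[0.0485 0.0007 0.0488]] 20.98495041957237 [ 3.702  -2.9982  1.8413]
```

View pics/w6d.png

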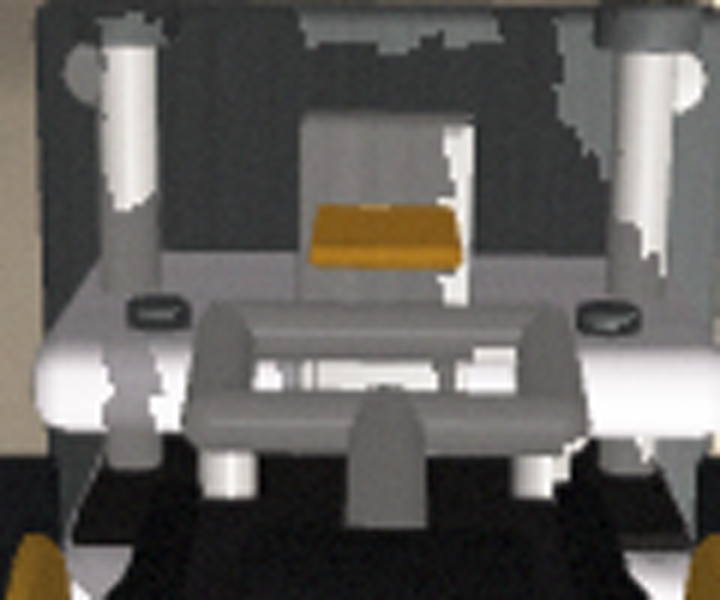

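View pics/s6d.png

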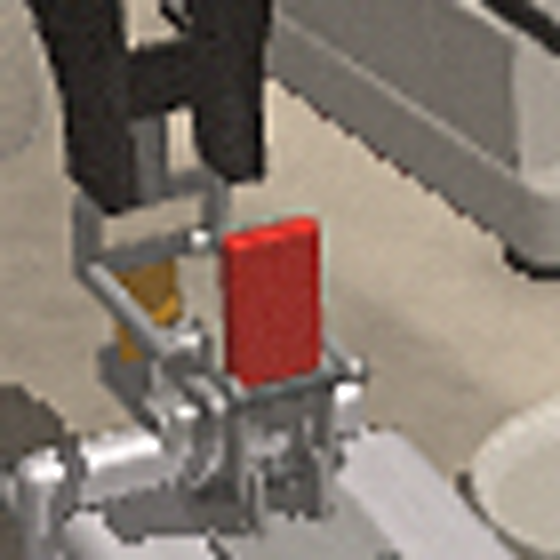

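```bash
python3 meas.py 6 267 326 421; cat > tri2.py <<'E'
import sys
from meas import *
a=[float(x) for x in sys.argv[1:]]
c=cam('wrist',np.load(f'p{int(a[0])}.npz')['T']); cs=cam('scene')
S8=lambda u,w:np.array([170+(u+.5)/8-.5,145+(w+.5)/8-.5])
p,e=tri([(c,D6(a[1],a[2])-v[10:12]),(cs,S8(a[3],a[4])-v[6:8])]); print('tri',tolat(v,p),e)
E
python3 tri2.py 6 382 326 143 252;python3 tri2.py 6 385 421 150 195; python3 tri2.py 6 385 267 148 267
```

```text
leaf near [0.0709 0.0005 0.0155]
tcp [0.0485 0.0007 0.0488] knob [0.0525 0.0746] off [0.004  0.0258] bar [0.0676 0.027 ] pitch 0.04538347516869634 pin [-0.0113  0.0234] th 1.5883377522330286
tri [[0.0671 0.0012 0.0238]] [np.float64(1.572424652759086), np.float64(0.5081665006401072)]
tri [[0.0622 0.0005 0.0405]] [np.float64(0.8719370899245431), np.float64(0.2629792306394558)]
tri [[ 0.0713 -0.0001  0.0173]] [np.float64(0.17763637045437672), np.float64(0.058505378375748186)]
```

```bash
python3 - <<'E'
from kin import *
k0=bar2knob([.0669,.0245])[0]
for b in ([.0665,.020],[.0663,.016],[.0661,.012],[.0661,.010],[.069,.010],[.066,.003],[.066,-.003]): print(b,(bar2knob(b)[0]-k0)/.3,bar2knob(b)[1:])
E
```

```text
[0.0665, 0.02] [ 0.0075 -0.0127] (np.float64(-0.035775604049628984), np.float64(1.071480527255975))
[0.0663, 0.016] [ 0.0151 -0.0244] (np.float64(-0.0868343522829712), np.float64(1.0735428601925143))
[0.0661, 0.012] [ 0.0232 -0.0364] (np.float64(-0.13965019275020968), np.float64(1.0853833613384496))
[0.0661, 0.01] [ 0.0278 -0.0426] (np.float64(-0.16750335360570678), np.float64(1.0999644635301786))
[0.069, 0.01] [ 0.0403 -0.0423] (np.float64(-0.1848132037046668), np.float64(1.2314484919749569))
[0.066, 0.003] [ 0.0442 -0.0652] (np.float64(-0.2680711320892526), np.float64(1.1685600972714443))
[0.066, -0.003] [ 0.0593 -0.086 ] (np.float64(-0.35891769093240655), np.float64(1.2594066561145982))
```

Down to the bar at about z=+13 mm (97 mm above the table), in small rows with force reports.

```bash
python3 -m jog '[{"rot":[0,0,0],"travel":[0.0063,0,-0.0037],"jaw":0.8},{"rot":[0,0,0],"travel":[0.0063,0,-0.0037],"jaw":0.8},{"rot":[0,0,0],"travel":[0.0058,0,-0.0037],"jaw":0.8},{"rot":[0,0,0],"travel":[0.0058,0,-0.0037],"jaw":0.8},{"rot":[0,0,0],"travel":[0,0,0],"jaw":0.8}]' 40;python3 -m jog '[{"rot":[0,0,0],"travel":[0.006,0,-0.0035],"jaw":0.8},{"rot":[0,0,0],"travel":[0,0,0],"jaw":0.8},{"rot":[0,0,0],"travel":[0,0,0],"jaw":0.8}]'; python3 look.py 7
```

```text
time: 6.85
position: [0.506, -0.0845, 0.1257]
tool_rot: [1.282, 1.161, -1.281]
ft_force: [4.6, -0.4, 2.4]
grip_width: 0.241
time: 7.15
position: [0.5061, -0.0836, 0.124]
tool_rot: [1.282, 1.161, -1.281]
ft_force: [4.8, -1.5, 1.6]
grip_width: 0.24
t 7.15 tcp [[0.0551 0.0007 0.04  ]] 20.85164087167934 [ 4.7556 -1.48    1.5511]
```

View pics/w7d.png

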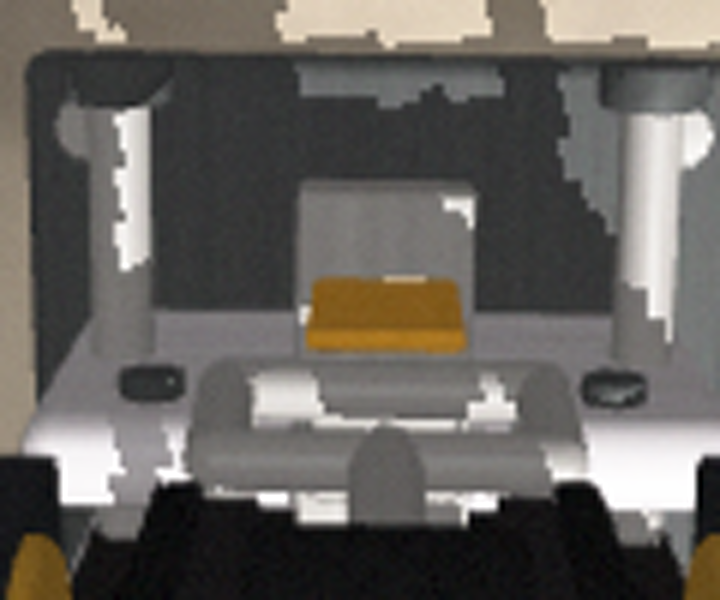

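View pics/s7d.png

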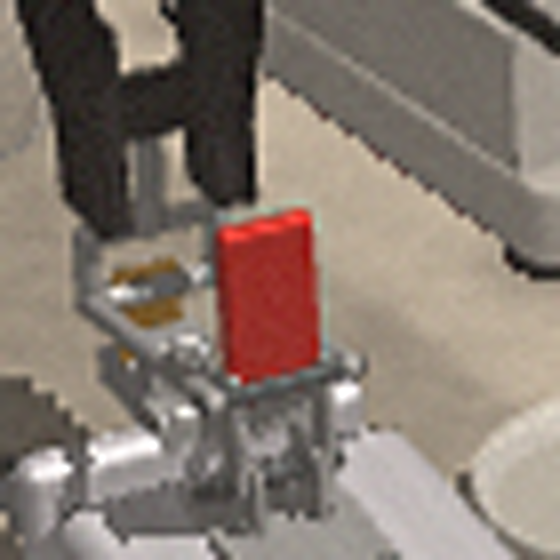

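```bash
python3 meas.py 7 350 385 458; python3 tri2.py 7 388 385 150 287;python3 tri2.py 7 388 458 150 218; python3 tri2.py 7 388 350 150 270
```

```text
leaf near [0.0711 0.0004 0.0155]
tcp [0.0551 0.0007 0.04  ] knob [0.059  0.0663] off [0.004  0.0263] bar [0.0679 0.0171] pitch -0.08267320068915995 pin [-0.0108  0.0236] th 1.6102936014827944
tri [[0.0673 0.0003 0.0142]] [np.float64(1.2652402985376214), np.float64(0.4114732598009098)]
tri [[ 0.0656 -0.0001  0.0329]] [np.float64(0.5282702405530209), np.float64(0.15786782314339087)]
tri [[ 0.0713 -0.0005  0.0164]] [np.float64(0.23575939874418103), np.float64(0.07524034527410549)]
```

```bash
python3 -m jog '[{"rot":[0,0,0],"travel":[0.0046,0.0023,-0.0032],"jaw":0.8},{"rot":[0,0,0],"travel":[0.0046,0,-0.0032],"jaw":0.8},{"rot":[0,0,0],"travel":[0,0,0],"jaw":0.8},{"rot":[0,0,0],"travel":[0,0,0],"jaw":0.8}]'; python3 -m jog '[{"rot":[0,0,0],"travel":[0,0,-0.001],"jaw":0.8},{"rot":[0,0,0],"travel":[0,0,-0.001],"jaw":0.8}]'; python3 -m jog '[{"rot":[0,0,0],"travel":[0,0,-0.001],"jaw":0.8},{"rot":[0,0,0],"travel":[0,0,-0.001],"jaw":0.8}]'
```

```text
time: 7.65
position: [0.5065, -0.0819, 0.1211]
tool_rot: [1.281, 1.161, -1.282]
ft_force: [2.1, -2.2, 2.6]
grip_width: 0.241
time: 7.85
position: [0.5066, -0.0819, 0.1211]
tool_rot: [1.281, 1.161, -1.283]
ft_force: [3.2, -4.1, 0.8]
grip_width: 0.24
time: 8.05
position: [0.5067, -0.0813, 0.1212]
tool_rot: [1.281, 1.161, -1.283]
ft_force: [2.4, -3.9, 0.5]
grip_width: 0.243
```

```bash
for i in 1; do python3 -m jog '[{"rot":[0,0,0],"travel":[0,0,-0.001],"jaw":0.8},{"rot":[0,0,0],"travel":[0,0,-0.001],"jaw":0.8}]'; python3 -m jog '[{"rot":[0,0,0],"travel":[0,0,-0.001],"jaw":0.8},{"rot":[0,0,0],"travel":[0,0,-0.001],"jaw":0.8}]'; done | grep -v rot; python3 look.py 8
```

```text
time: 8.25
position: [0.5068, -0.0803, 0.1212]
ft_force: [2.0, -4.2, 0.4]
grip_width: 0.24
time: 8.45
position: [0.5069, -0.0797, 0.1212]
ft_force: [1.9, -4.2, 1.3]
grip_width: 0.241
t 8.45 tcp [[0.0591 0.0003 0.0372]] 20.983954699730706 [ 1.9298 -4.2049  1.3471]
```

View pics/w8d.png

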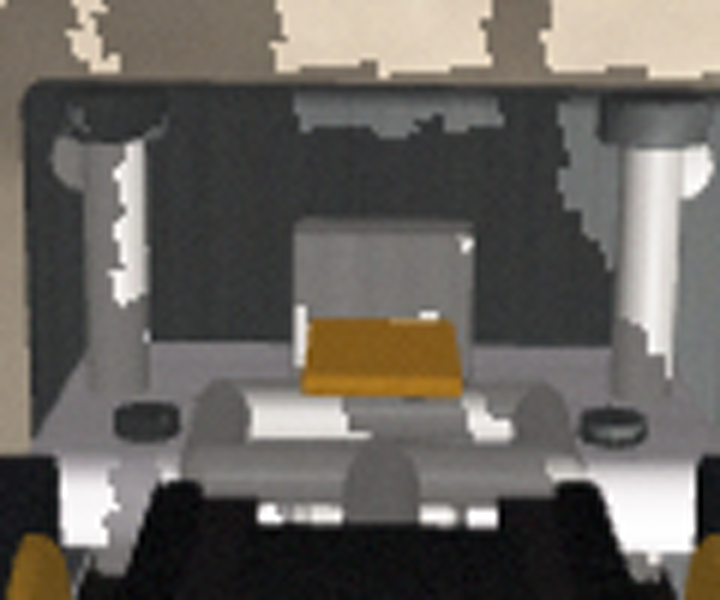

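View pics/s8d.png

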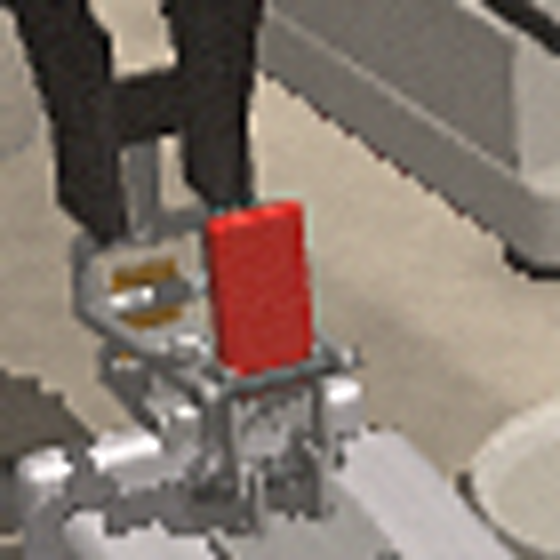

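```bash
python3 meas.py 8 393 408 465; python3 tri2.py 8 382 408 155 293; python3 tri2.py 8 382 393 152 270; python3 - <<'E'
from meas import *
c=cam('wrist',np.load('p8.npz')['T'])
for z in(.008,.010,.012,.0135): print(z,tolat(v,atz(c,D6(382,408)-v[10:12],.084+z)))
E
```

```text
leaf near [0.0714 0.     0.0155]
tcp [0.0591 0.0003 0.0372] knob [0.0638 0.0612] off [0.0047 0.024 ] bar [0.0687 0.0114] pitch -0.16328963087916665 pin [-0.0093  0.0243] th 1.6748301266097378
tri [[ 0.0687 -0.0003  0.0116]] [np.float64(0.2323270323239592), np.float64(0.07549242634152654)]
tri [[ 0.0715 -0.0007  0.0162]] [np.float64(0.8987298368649039), np.float64(0.28428372938206964)]
0.008 [[ 0.0676 -0.0002  0.008 ]]
0.01 [[ 0.0682 -0.0002  0.01  ]]
0.012 [[ 0.0688 -0.0002  0.012 ]]
0.0135 [[ 0.0693 -0.0002  0.0135]]
```

```bash
python3 -m jog '[{"rot":[0,0,0],"travel":[0,0,-0.001],"jaw":0.8},{"rot":[0,0,0],"travel":[0,0,-0.001],"jaw":0.8}]'|grep -v rot; python3 -m jog '[{"rot":[0,0,0],"travel":[0,0,-0.001],"jaw":0.8},{"rot":[0,0,0],"travel":[0,0,0],"jaw":0.8}]' |grep -v rot
```

```text
time: 8.75
position: [0.507, -0.0794, 0.1212]
ft_force: [1.1, -6.0, 0.4]
grip_width: 0.242
time: 8.95
position: [0.507, -0.0793, 0.1212]
ft_force: [1.0, -5.2, 0.0]
grip_width: 0.244
```

```bash
python3 -m jog '[{"rot":[0,0,0],"travel":[0,0,0.004],"jaw":0.8},{"rot":[0,0,0],"travel":[0,0,0.004],"jaw":0.8},{"rot":[0,0,0],"travel":[0,0,0],"jaw":0.8},{"rot":[0,0,0],"travel":[0,0,0],"jaw":0.8}]'|grep -v rot; python3 look.py 9
```

```text
time: 9.35
position: [0.5071, -0.0798, 0.1215]
ft_force: [0.7, 1.7, 2.2]
grip_width: 0.242
t 9.35 tcp [[0.059  0.0001 0.0375]] 21.06821730944064 [0.6942 1.7414 2.1512]
```

View pics/w9d.png

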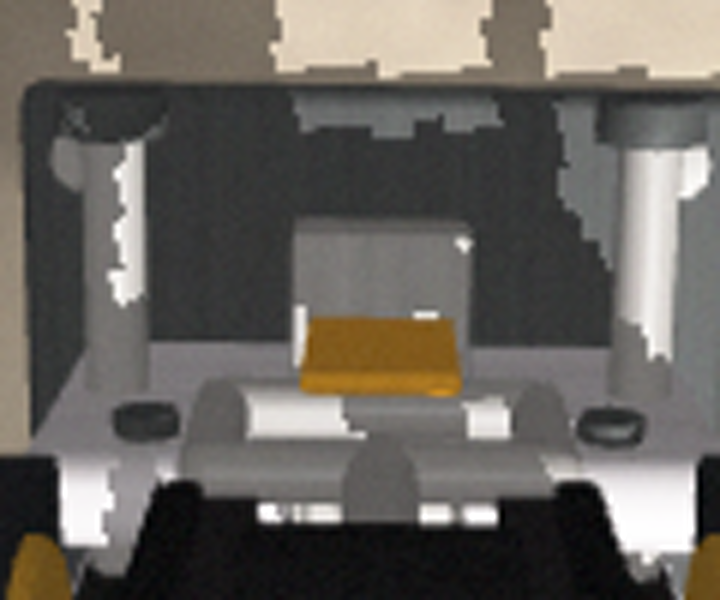

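```bash
python3 -m jog '[{"rot":[0,0,0],"travel":[0,0,0.003],"jaw":0.8},{"rot":[0,0,0],"travel":[0,0,0.002],"jaw":0.8},{"rot":[0,0,0],"travel":[0,0,0],"jaw":0.8},{"rot":[0,0,0],"travel":[0,0,0],"jaw":0.8}]'|grep -v rot; python3 look.py 10
```

```text
time: 9.85
position: [0.5069, -0.0825, 0.1214]
ft_force: [0.9, 2.3, 3.9]
grip_width: 0.239
t 9.85 tcp [[0.0562 0.     0.0374]] 20.783642497798276 [0.9092 2.2968 3.886 ]
```

View pics/w10d.png

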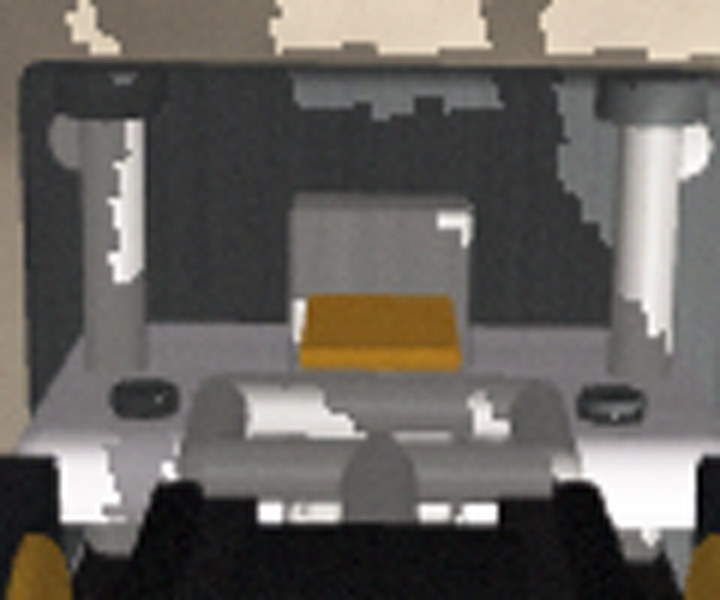

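```bash
python3 meas.py 9 393 407 464; python3 meas.py 10 369 397 464; python3 - <<'E'
from meas import *
for i,r in((8,408),(9,407),(10,397)):
  c=cam('wrist',np.load(f'p{i}.npz')['T'])
  for z in(.010,.0115,.013): print(i,z,tolat(v,atz(c,D6(382,r)-v[10:12],.084+z))[0][0])
E
```

```text
leaf near [ 0.0713 -0.0001  0.0155]
tcp [0.059  0.0001 0.0375] knob [0.0637 0.0614] off [0.0048 0.0239] bar [0.0687 0.0116] pitch -0.16098226018484385 pin [-0.0093  0.0243] th 1.6750382809265005
leaf near [ 0.071  -0.0002  0.0155]
tcp [0.0562 0.     0.0374] knob [0.0607 0.064 ] off [0.0044 0.0266] bar [0.0679 0.0146] pitch -0.11640887605298356 pin [-0.0106  0.0237] th 1.619665932159511
8 0.01 0.06824356555320958
8 0.0115 0.06869046258044449
8 0.013 0.06913735960767939
9 0.01 0.06822897814538542
9 0.0115 0.06867219427155924
9 0.013 0.06911541039773303
10 0.01 0.06653667936390625
10 0.0115 0.06697368899222171
10 0.013 0.06741069862053717
```

```bash
python3 -m jog '[{"rot":[0,0,0],"travel":[0.0047,0,-0.0043],"jaw":0.8},{"rot":[0,0,0],"travel":[0.0047,0,-0.0043],"jaw":0.8},{"rot":[0,0,0],"travel":[0,0,0],"jaw":0.8},{"rot":[0,0,0],"travel":[0,0,0],"jaw":0.8}]'|grep -v rot; python3 look.py 11
```

```text
time: 10.35
position: [0.507, -0.081, 0.1183]
ft_force: [0.9, -3.5, 1.1]
grip_width: 0.247
t 10.35 tcp [[0.0577 0.0001 0.0343]] 21.479415098383328 [ 0.916  -3.5413  1.0694]
```

View pics/w11d.png

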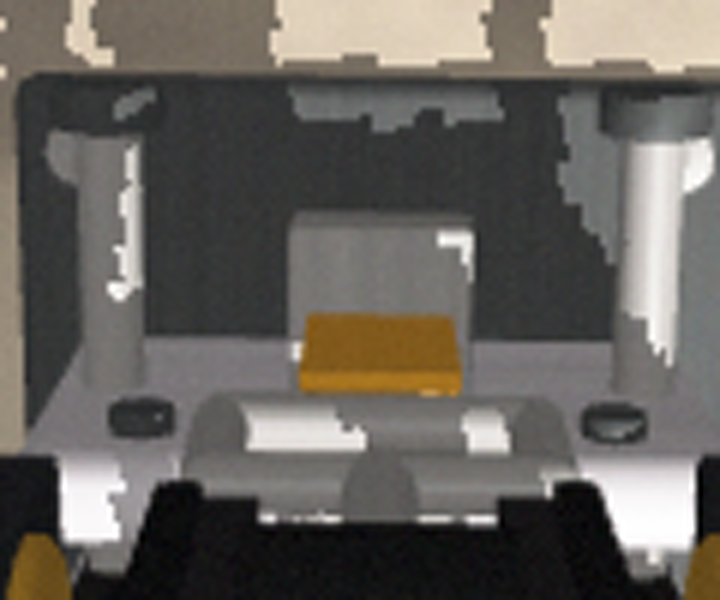

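View pics/s11d.png

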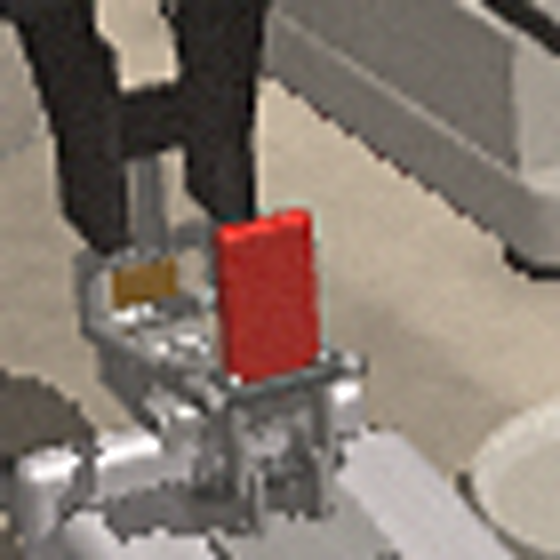

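```bash
python3 meas.py 11 391 418 470; python3 tri2.py 11 382 418 150 312; python3 - <<'E'
from meas import *
for i,r in((11,417),):
  c=cam('wrist',np.load(f'p{i}.npz')['T'])
  for z in(.006,.008,.010,.0115): print(i,z,tolat(v,atz(c,D6(382,r)-v[10:12],.084+z))[0][0])
E
```

```text
leaf near [ 0.0711 -0.0002  0.0155]
tcp [0.0577 0.0001 0.0343] knob [0.0628 0.0582] off [0.0051 0.0239] bar [0.0662 0.0083] pitch -0.19209255148385634 pin [-0.0113  0.0234] th 1.5886477422502312
tri [[0.0665 0.0007 0.0081]] [np.float64(1.94441942201654), np.float64(0.6344952194978656)]
11 0.006 0.06561709403995289
11 0.008 0.06622542276154741
11 0.01 0.06683375148314191
11 0.0115 0.0672899980243378
```

```bash
python3 -m jog '[{"rot":[0,0,0],"travel":[0.002,0,-0.004],"jaw":0.8},{"rot":[0,0,0],"travel":[0.004,0,-0.004],"jaw":0.8},{"rot":[0,0,0],"travel":[0,0,0],"jaw":0.8}]'|grep -v rot;  python3 -m jog '[{"rot":[0,0,0],"travel":[0.004,0,-0.002],"jaw":0.8},{"rot":[0,0,0],"travel":[0.003,0,-0.002],"jaw":0.8},{"rot":[0,0,0],"travel":[0,0,0],"jaw":0.8}]'|grep -v rot; python3 look.py 12
```

```text
time: 10.75
position: [0.5073, -0.0776, 0.1165]
ft_force: [2.3, -3.0, 1.0]
grip_width: 0.237
time: 11.05
position: [0.5075, -0.0761, 0.1145]
ft_force: [0.8, -2.6, 1.4]
grip_width: 0.242
t 11.05 tcp [[0.0627 0.     0.0305]] 21.0237761341061 [ 0.8178 -2.6122  1.4326]
```

View pics/w12d.png

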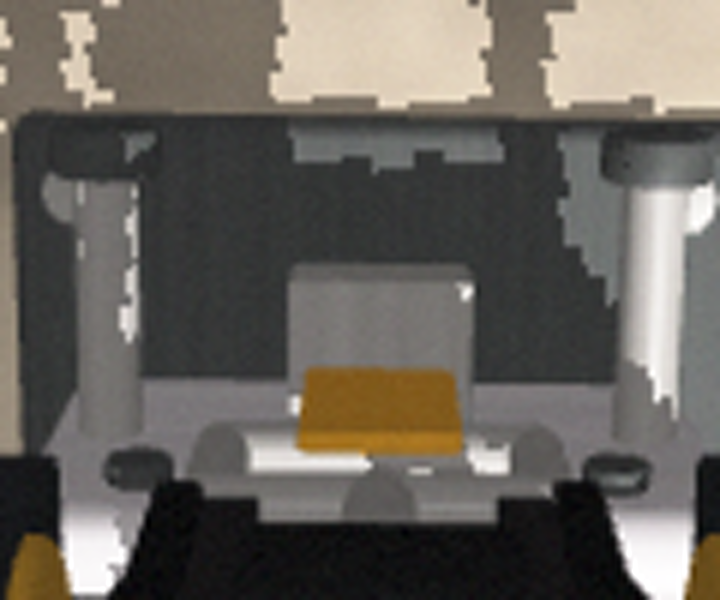

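View pics/s12d.png

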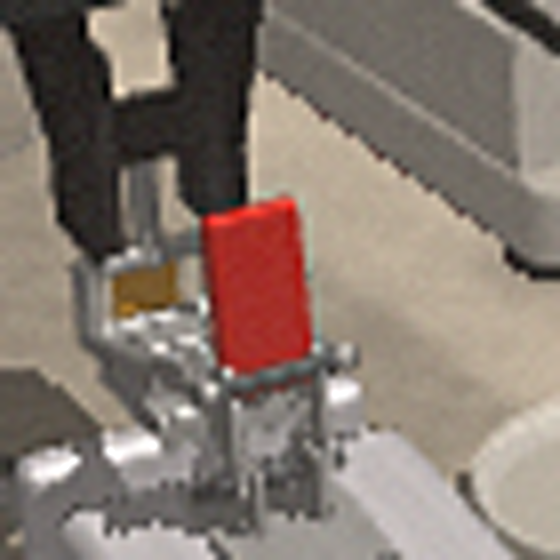

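```bash
python3 meas.py 12 451 446 496;python3 tri2.py 12 380 446 152 324; python3 - <<'E'
from meas import *
for i,r in((12,446),):
  c=cam('wrist',np.load(f'p{i}.npz')['T'])
  for z in(.002,.004,.006,.008): print(i,z,tolat(v,atz(c,D6(382,r)-v[10:12],.084+z))[0][0])
E
```

```text
leaf near [ 0.0713 -0.0002  0.0155]
tcp [0.0627 0.     0.0305] knob [0.0671 0.0577] off [0.0044 0.0271] bar [0.0693 0.0077] pitch -0.21767900085626457 pin [-0.0079  0.0248] th 1.732539072284417
tri [[0.0683 0.0004 0.0039]] [np.float64(1.1049416889290349), np.float64(0.361482123695894)]
12 0.002 0.06745463139760888
12 0.004 0.0680921623953402
12 0.006 0.06872969339307154
12 0.008 0.06936722439080285
```

```bash
python3 -m jog '[{"rot":[0,0,0],"travel":[0.006,0,-0.002],"jaw":0.8},{"rot":[0,0,0],"travel":[0.006,0,-0.003],"jaw":0.8},{"rot":[0,0,0],"travel":[0,0,0],"jaw":0.8}]'|grep -v rot;  python3 -m jog '[{"rot":[0,0,0],"travel":[0.006,0,-0.004],"jaw":0.8},{"rot":[0,0,0],"travel":[0.004,0,-0.003],"jaw":0.8},{"rot":[0,0,0],"travel":[0,0,0],"jaw":0.8}]'|grep -v rot; python3 look.py 13
```

```text
time: 11.45
position: [0.5078, -0.0742, 0.1109]
ft_force: [0.1, -0.1, 2.4]
grip_width: 0.238
time: 11.75
position: [0.5079, -0.0726, 0.1078]
ft_force: [1.3, 0.3, 2.0]
grip_width: 0.24
t 11.75 tcp [[0.0662 0.0001 0.0238]] 20.90349337807444 [1.2843 0.2943 1.9808]
```

View pics/w13d.png

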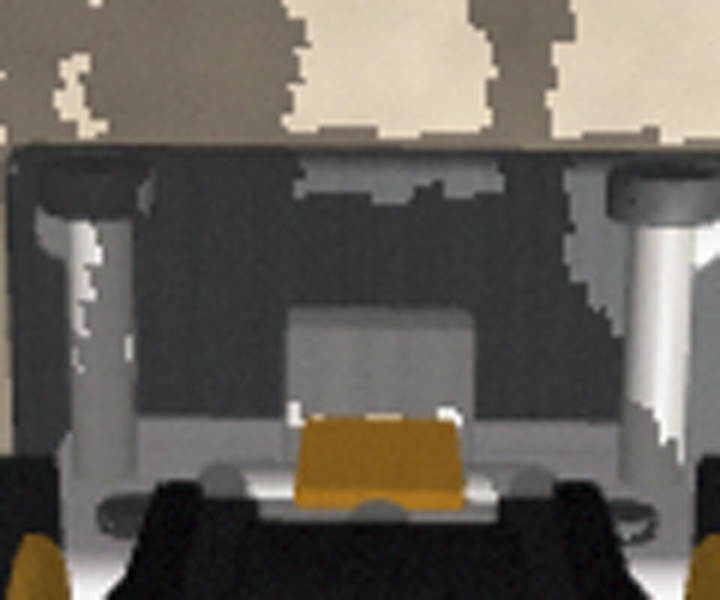

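View pics/s13d.png

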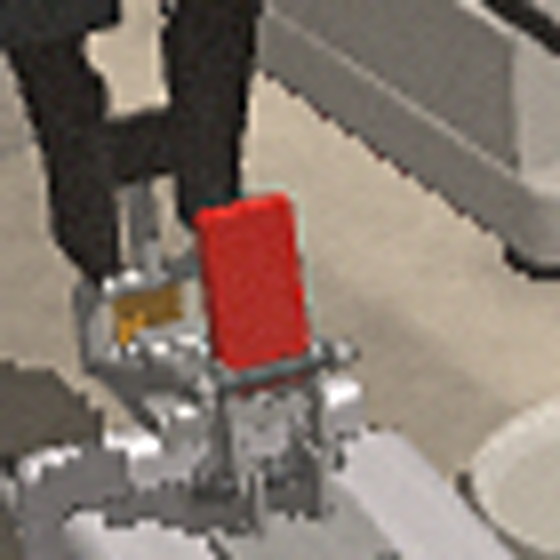

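```bash
python3 - <<'E'
from meas import *
for i,r in((13,487),(12,446)):
  T=np.load(f'p{i}.npz')['T']; c=cam('wrist',T); t=tolat(v,T[:3,3])[0]
  print('leaf',tolat(v,atz(c,D6(382,507 if i==13 else 451)-v[10:12],.0995))[0])
  for z in(-.004,-.002,.0,.002,.004): print(i,z,tolat(v,atz(c,D6(382,r)-v[10:12],.084+z))[0][0])
  for off in((.0045,.024),(.0045,.0255),(.0035,.022)): print(off,knob2bar(t[[0,2]]+off)[:2])
E
```

```text
leaf [ 0.0714 -0.0004  0.0155]
13 -0.004 0.06672470821327163
13 -0.002 0.06740930104108027
13 0.0 0.06809389386888891
13 0.002 0.06877848669669757
13 0.004 0.06946307952450623
(0.0045, 0.024) (array([ 0.0665, -0.002 ]), np.float64(-0.34555666224293297))
(0.0045, 0.0255) (array([ 0.0673, -0.0005]), np.float64(-0.32804791504131064))
(0.0035, 0.022) (array([ 0.0645, -0.0039]), np.float64(-0.3646158737298909))
leaf [ 0.0713 -0.0004  0.0155]
12 -0.004 0.06554209184032245
12 -0.002 0.06617962296962894
12 0.0 0.06681715409893542
12 0.002 0.06745468522824193
12 0.004 0.06809221635754842
(0.0045, 0.024) (array([0.0675, 0.0045]), np.float64(-0.25451699720922333))
(0.0045, 0.0255) (array([0.0684, 0.006 ]), np.float64(-0.237223353088776))
(0.0035, 0.022) (array([0.0656, 0.0025]), np.float64(-0.27262849109189685))
```

```bash
python3 -m jog '[{"rot":[0,0,0],"travel":[0.004,0,-0.003],"jaw":0.8},{"rot":[0,0,0],"travel":[0.004,0,-0.002],"jaw":0.8},{"rot":[0,0,0],"travel":[0,0,0],"jaw":0.8},{"rot":[0,0,0],"travel":[0,0,0],"jaw":0.8}]'; python3 - <<'E'
from kin import *
for a in ([.067,-.003],[.064,-.003],[.0608,-.003]): print(a,bar2knob(a))
E
```

```text
time: 12.25
position: [0.5081, -0.0714, 0.1058]
tool_rot: [1.282, 1.16, -1.282]
ft_force: [0.7, -1.1, 4.5]
grip_width: 0.242
[0.067, -0.003] (array([0.0721, 0.0467]), np.float64(-0.3634459785335147), np.float64(1.3046057788903132))
[0.064, -0.003] (array([0.0683, 0.0468]), np.float64(-0.347164768253639), np.float64(1.1640187662852768))
[0.0608, -0.003] (array([0.0637, 0.0469]), np.float64(-0.3189090439637758), np.float64(0.9922650813761944))
```

```bash
python3 -m jog '[{"rot":[0,0,0],"travel":[0,0,0.005],"jaw":0.8},{"rot":[0,0,0],"travel":[0,0,0.005],"jaw":0.8},{"rot":[0,0,0],"travel":[0,0,0],"jaw":0.8}]'|grep -v rot; python3 -m jog '[{"rot":[0,0,0],"travel":[0,0,0.005],"jaw":0.8},{"rot":[0,0,0],"travel":[0,0,0.005],"jaw":0.8},{"rot":[0,0,0],"travel":[0,0,0],"jaw":0.8}]'|grep -v rot;python3 -m jog '[{"rot":[0,0,0],"travel":[0,0,0.005],"jaw":0.8},{"rot":[0,0,0],"travel":[0,0,0.005],"jaw":0.8},{"rot":[0,0,0],"travel":[0,0,0],"jaw":0.8}]'|grep -v rot;  python3 look.py 14
```

```text
time: 12.55
position: [0.508, -0.0725, 0.1059]
ft_force: [0.5, 3.3, 5.5]
grip_width: 0.238
time: 12.85
position: [0.5077, -0.0756, 0.1059]
ft_force: [-0.4, 2.0, 5.4]
grip_width: 0.239
time: 13.15
position: [0.5074, -0.0783, 0.1059]
ft_force: [0.6, 4.0, 6.3]
grip_width: 0.246
t 13.15 tcp [[ 0.0604 -0.0001  0.0219]] 21.373388659742666 [0.6266 3.9573 6.2511]
```

View pics/w14d.png

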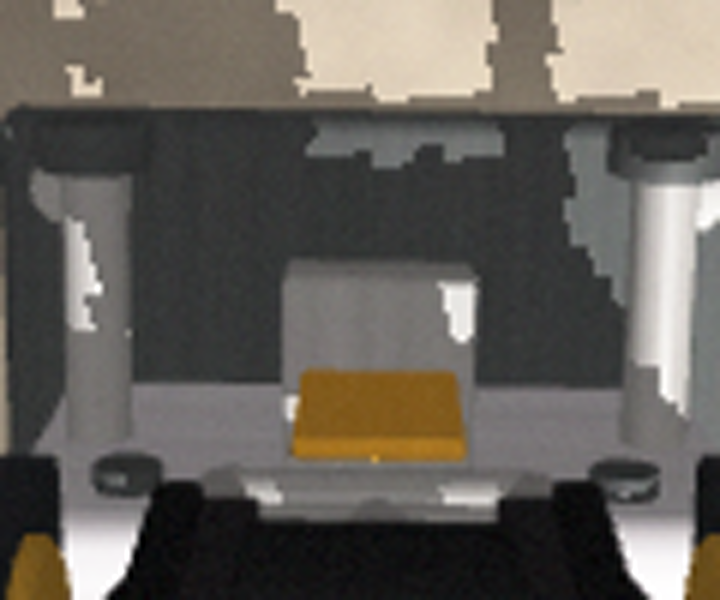

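View pics/s14d.png

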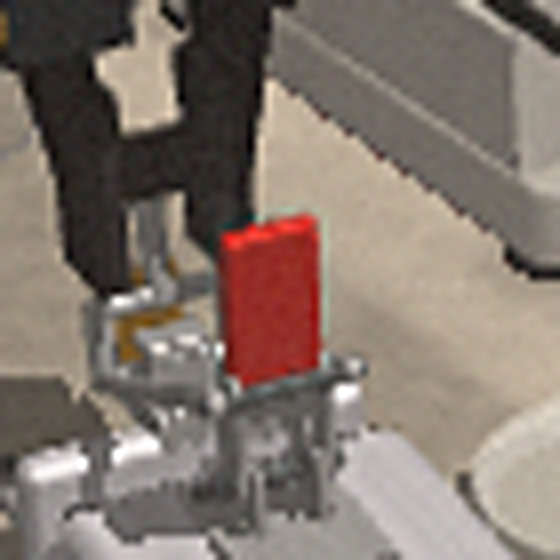

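```bash
python3 -m jog '[{"rot":[0,0,0],"travel":[0,0,0.005],"jaw":0.8},{"rot":[0,0,0],"travel":[0,0,0.004],"jaw":0.8},{"rot":[0,0,0],"travel":[0,0,0],"jaw":0.8}]'|grep -v rot; python3 -m jog '[{"rot":[0,0,0],"travel":[0,0,0.004],"jaw":0.8},{"rot":[0,0,0],"travel":[0,0,0],"jaw":0.8}]'|grep -v rot;  python3 look.py 15
```

```text
time: 13.55
position: [0.5074, -0.0785, 0.106]
ft_force: [1.2, 7.7, 6.5]
grip_width: 0.242
time: 13.75
position: [0.5074, -0.0788, 0.106]
ft_force: [0.7, 9.9, 6.1]
grip_width: 0.237
t 13.75 tcp [[ 0.0599 -0.0001  0.022 ]] 20.624987570361636 [0.6878 9.8948 6.0799]
```

View pics/w15d.png

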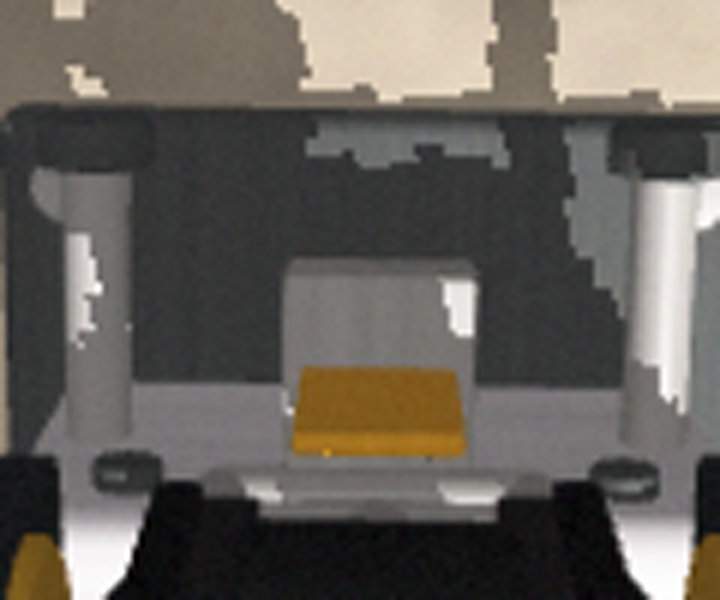

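View pics/s15d.png

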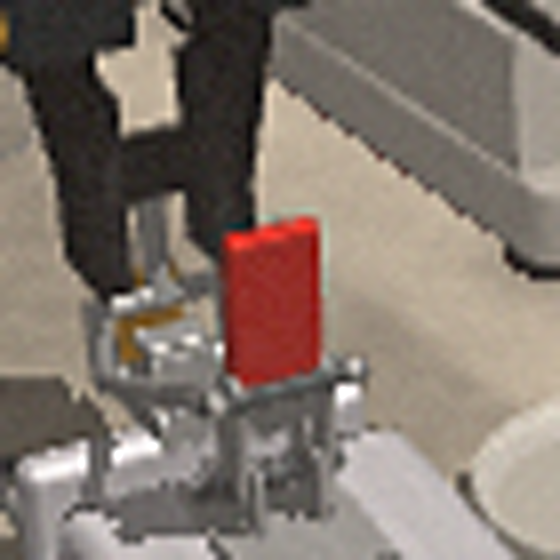

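```bash
python3 -m jog '[{"rot":[0,0,0],"travel":[-0.002,0,-0.004],"jaw":0.8},{"rot":[0,0,0],"travel":[0,0,-0.003],"jaw":0.8},{"rot":[0,0,0],"travel":[0,0,0],"jaw":0.8}]' 10|grep -v rot; python3 -m jog '[{"rot":[0,0,0],"travel":[0,0,0],"jaw":0.4},{"rot":[0,0,0],"travel":[0,0,0],"jaw":0.3},{"rot":[0,0,0],"travel":[0,0,0],"jaw":0.2},{"rot":[0,0,0],"travel":[0,0,0],"jaw":0.1},{"rot":[0,0,0],"travel":[0,0,0],"jaw":0.0}]'|grep -v rot;  python3 look.py 16
```

```text
time: 14.15
position: [0.5074, -0.0794, 0.1062]
ft_force: [1.9, 6.0, 3.1]
grip_width: 0.249
time: 14.65
position: [0.5065, -0.0825, 0.106]
ft_force: [-0.2, -0.1, 0.3]
grip_width: 0.462
t 14.65 tcp [[0.0562 0.0004 0.022 ]] 40.205933809911556 [-0.1883 -0.0627  0.3362]
```

View pics/s16d.png

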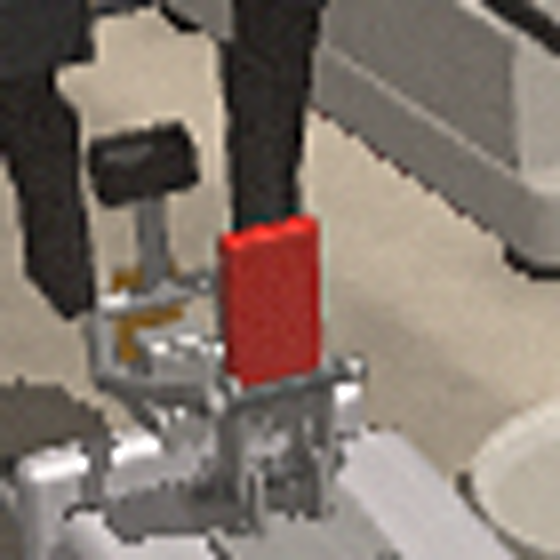

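```bash
python3 -m jog '[{"rot":[0,0,0],"travel":[-0.06,0,0],"jaw":0.0},{"rot":[0,0,0],"travel":[-0.1,0,0],"jaw":0.0},{"rot":[0,0,0],"travel":[-0.1,0,0],"jaw":0.4},{"rot":[0,0,0],"travel":[0,0,0.05],"jaw":1},{"rot":[0,0,0],"travel":[0,0,0.05],"jaw":1},{"rot":[0,0,0],"travel":[0,0,0],"jaw":1},{"rot":[0,0,0],"travel":[0,0,0],"jaw":1},{"rot":[0,0,0],"travel":[0,0,0],"jaw":1}]'; python3 look.py 17
```

```text
time: 15.55
position: [0.5039, -0.1109, 0.1839]
tool_rot: [1.281, 1.162, -1.281]
ft_force: [-0.0, 0.7, -0.5]
grip_width: 0.049
t 15.55 tcp [[0.0277 0.0001 0.0999]] 4.2813195084858995 [-0.005   0.7186 -0.4822]
```

View pics/w17.png

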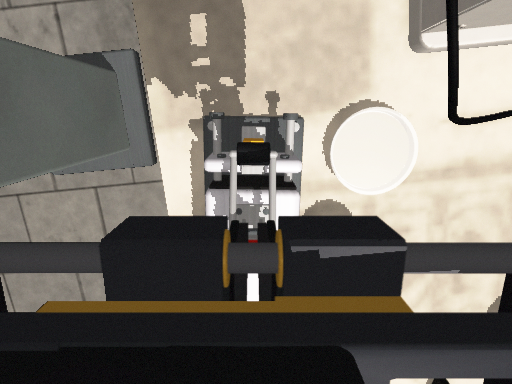

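View pics/s17d.png

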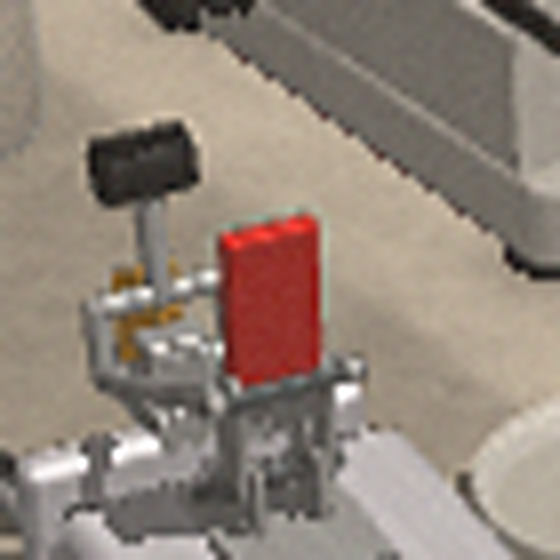

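```bash
python3 - <<'E'
from meas import *
cs=cam('scene'); S8=lambda u,w:np.array([170+(u+.5)/8-.5,145+(w+.5)/8-.5])
for th in np.arange(1.3,1.9,.1):
    P=[(proj(cs,lat(v,lev(th,-.063,y,-.003)))[0]+v[6:8]) for y in(.011,-.011)]+[(proj(cs,lat(v,lev(th,-.02,y,-.003)))[0]+v[6:8]) for y in(.011,-.011)]
    print(round(th,2),[((p-[170,145]+.5)*8).round(0) for p in P])
E
```

```text
1.3 [array([246., 278.]), array([342., 253.]), array([237., 424.]), array([330., 399.])]
1.4 [array([234., 259.]), array([329., 235.]), array([234., 418.]), array([326., 393.])]
1.5 [array([222., 243.]), array([317., 219.]), array([230., 412.]), array([323., 387.])]
1.6 [array([210., 229.]), array([305., 205.]), array([226., 406.]), array([319., 381.])]
1.7 [array([199., 218.]), array([293., 195.]), array([223., 402.]), array([315., 377.])]
1.8 [array([188., 210.]), array([282., 187.]), array([219., 398.]), array([311., 373.])]
```

```bash
python3 -m jog '[{"rot":[0,0,0],"travel":[0.073,0,0],"jaw":1},{"rot":[0,0,0],"travel":[0.073,0,0],"jaw":1},{"rot":[0,0,0],"travel":[0,0,0.02],"jaw":1},{"rot":[0,0,0],"travel":[0,0,0.01],"jaw":1},{"rot":[0,0,0],"travel":[0,0,0],"jaw":1},{"rot":[0,0,0],"travel":[0,0,0],"jaw":1}]' 20; python3 look.py 18; python3 - <<'E'
from meas import *
p=None
for th in np.arange(1.5,.05,-.1):
    c=.055*np.array([-np.cos(th),np.sin(th)])+.003*np.array([np.sin(th),np.cos(th)])
    if p is not None: print(round(th,2),'C',c*1000,'tool x %.4f z %.4f'%((p-c)[1]/.3,(p-c)[0]/.3))
    p=c
E
```

```text
time: 16.25
position: [0.5038, -0.1212, 0.1416]
tool_rot: [1.283, 1.159, -1.28]
ft_force: [0.9, -0.5, -0.5]
grip_width: 0.004
t 16.25 tcp [[ 0.0174 -0.0009  0.0576]] 0.33382758282767466 [ 0.934  -0.5313 -0.5311]
1.4 C [-6.3918 54.7096] tool x 0.0012 z 0.0183
1.3 C [-11.8218  53.7982] tool x 0.0030 z 0.0181
1.2 C [-17.1336  52.3492] tool x 0.0048 z 0.0177
1.1 C [-22.2742  50.3772] tool x 0.0066 z 0.0171
1.0 C [-27.1922  47.9018] tool x 0.0083 z 0.0164
0.9 C [-31.8386  44.9478] tool x 0.0098 z 0.0155
0.8 C [-36.1668  41.5447] tool x 0.0113 z 0.0144
0.7 C [-40.1337  37.7265] tool x 0.0127 z 0.0132
0.6 C [-43.6995  33.5313] tool x 0.0140 z 0.0119
0.5 C [-46.8288  29.0012] tool x 0.0151 z 0.0104
0.4 C [-49.4901  24.1812] tool x 0.0161 z 0.0089
0.3 C [-51.6569  19.1196] tool x 0.0169 z 0.0072
0.2 C [-53.3077  13.867 ] tool x 0.0175 z 0.0055
0.1 C [-54.4257   8.4759] tool x 0.0180 z 0.0037
```

View pics/s18d.png

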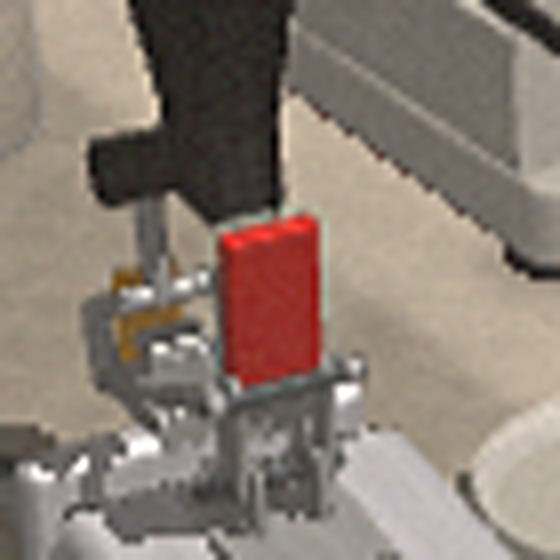

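```bash
python3 -m jog '[{"rot":[0,0,0],"travel":[0,0,0.01],"jaw":1},{"rot":[0,0,0],"travel":[0,0,0.01],"jaw":1},{"rot":[0,0,0],"travel":[0,0,0.007],"jaw":1}]'|grep -v rot;python3 -m jog '[{"rot":[0,0,0],"travel":[0,0,0.007],"jaw":1},{"rot":[0,0,0],"travel":[0,0,0.007],"jaw":1}]'|grep -v rot;python3 -m jog '[{"rot":[0,0,0],"travel":[0,0,0.007],"jaw":1},{"rot":[0,0,0],"travel":[0,0,0.007],"jaw":1}]'|grep -v rot
```

```text
time: 16.65
position: [0.5022, -0.1294, 0.1405]
ft_force: [-0.5, 0.4, -0.2]
grip_width: 0.009
time: 16.85
position: [0.5018, -0.1334, 0.1404]
ft_force: [0.3, -0.6, 0.3]
grip_width: 0.004
time: 17.05
position: [0.5016, -0.1355, 0.1403]
ft_force: [0.8, 5.6, 0.6]
grip_width: 0.006
```

```bash
python3 -m jog '[{"rot":[0,0,0],"travel":[0.0006,0,0.009],"jaw":1},{"rot":[0,0,0],"travel":[0.001,0,0.009],"jaw":1},{"rot":[0,0,0],"travel":[0.0015,0,0.009],"jaw":1},{"rot":[0,0,0],"travel":[0.0015,0,0.009],"jaw":1}]'|grep -v rot;python3 -m jog '[{"rot":[0,0,0],"travel":[0.0024,0,0.009],"jaw":1},{"rot":[0,0,0],"travel":[0.0024,0,0.009],"jaw":1},{"rot":[0,0,0],"travel":[0.0033,0,0.0086],"jaw":1},{"rot":[0,0,0],"travel":[0.0033,0,0.0086],"jaw":1}]'|grep -v rot
```

```text
time: 17.45
position: [0.5006, -0.1451, 0.1391]
ft_force: [-1.5, 7.2, 1.9]
grip_width: 0.007
time: 17.85
position: [0.4995, -0.1554, 0.1358]
ft_force: [-0.5, 6.9, 3.2]
grip_width: 0.006
```

```bash
python3 look.py 19
```

```text
t 17.85 tcp [[-0.0171 -0.0001  0.0518]] 0.502526796379454 [-0.4849  6.8805  3.1691]
```

View pics/s19d.png

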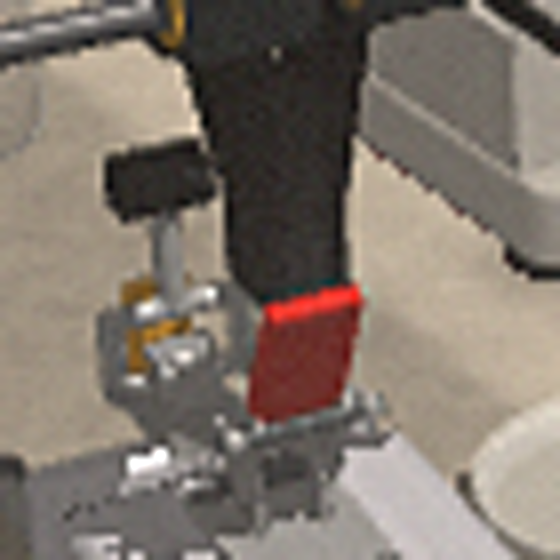

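View pics/w19.png

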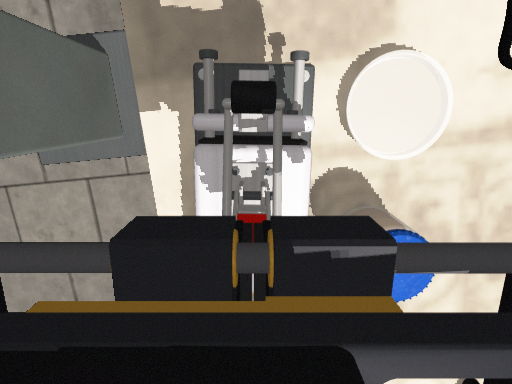

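```bash
python3 -m jog '[{"rot":[0,0,0],"travel":[0.004,0,0.0082],"jaw":1},{"rot":[0,0,0],"travel":[0.0042,0,0.0082],"jaw":1},{"rot":[0,0,0],"travel":[0.005,0,0.0077],"jaw":1},{"rot":[0,0,0],"travel":[0.005,0,0.0077],"jaw":1}]'|grep -v rot;python3 -m jog '[{"rot":[0,0,0],"travel":[0.0056,0,0.0072],"jaw":1},{"rot":[0,0,0],"travel":[0.0057,0,0.0072],"jaw":1}]'|grep -v rot; python3 look.py 20
```

```text
time: 18.35
position: [0.4984, -0.1653, 0.1303]
ft_force: [-1.4, 7.5, 3.7]
grip_width: 0.006
time: 18.55
position: [0.4979, -0.1699, 0.1269]
ft_force: [-1.7, 5.9, 3.7]
grip_width: 0.007
t 18.55 tcp [[-0.0316  0.      0.0429]] 0.6140100152462906 [-1.6504  5.879   3.6512]
```

View pics/s20d.png

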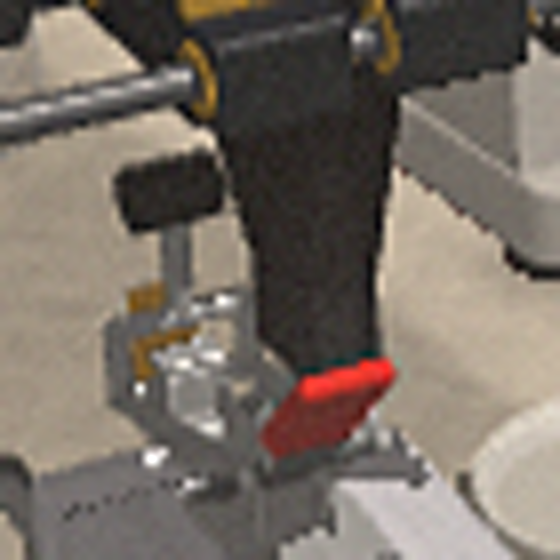

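View pics/w20.png

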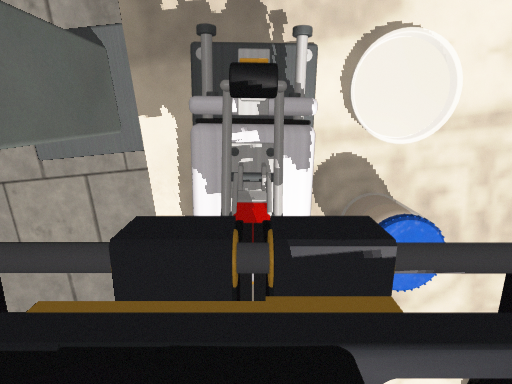

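```bash
python3 - <<'E'
import cv2
a=cv2.imread('pics/w19.png')[40:220,190:320];b=cv2.imread('pics/w20.png')[20:200,190:320];c=cv2.imread('pics/w17.png')[110:220,190:320]
import numpy as np
f=lambda x:cv2.resize(x,None,fx=3,fy=3,interpolation=cv2.INTER_CUBIC)
cv2.imwrite('pics/cmp.png',np.hstack([f(a),f(b)]))
E
```

```text
(no output)
```

View pics/cmp.png

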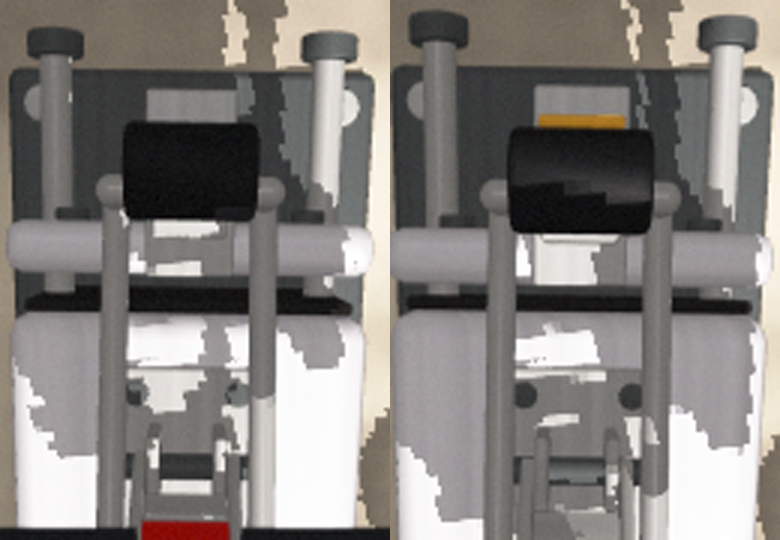

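```bash
python3 -m jog '[{"rot":[0,0,0],"travel":[0.0062,0,0.0066],"jaw":1},{"rot":[0,0,0],"travel":[0.0063,0,0.0066],"jaw":1},{"rot":[0,0,0],"travel":[0.007,0,0.006],"jaw":1},{"rot":[0,0,0],"travel":[0.007,0,0.006],"jaw":1}]'|grep -v rot;python3 -m jog '[{"rot":[0,0,0],"travel":[0.0075,0,0.0052],"jaw":1},{"rot":[0,0,0],"travel":[0.0076,0,0.0052],"jaw":1}]'|grep -v rot;python3 -m jog '[{"rot":[0,0,0],"travel":[0.008,0,0.0045],"jaw":1},{"rot":[0,0,0],"travel":[0.008,0,0.0045],"jaw":1}]'|grep -v rot; python3 look.py 21
```

```text
time: 19.05
position: [0.497, -0.1779, 0.1187]
ft_force: [-0.9, 5.5, 2.5]
grip_width: 0.005
time: 19.25
position: [0.4968, -0.1816, 0.1141]
ft_force: [-1.8, 4.2, 1.9]
grip_width: 0.005
time: 19.45
position: [0.4968, -0.186, 0.1095]
ft_force: [0.1, 1.3, 2.5]
grip_width: 0.01
t 19.45 tcp [[-0.0477 -0.0005  0.0255]] 0.892103909095723 [0.0947 1.3386 2.5023]
```

View pics/s21d.png

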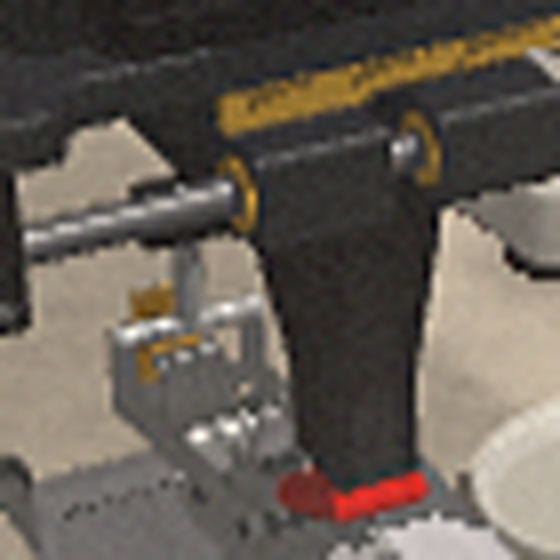

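```bash
python3 -m jog '[{"rot":[0,0,0],"travel":[0.0084,0,0.0036],"jaw":1},{"rot":[0,0,0],"travel":[0.0085,0,0.0036],"jaw":1}]'|grep -v rot;python3 -m jog '[{"rot":[0,0,0],"travel":[0.0087,0,0.0028],"jaw":1},{"rot":[0,0,0],"travel":[0.0088,0,0.0027],"jaw":1}]'|grep -v rot; python3 look.py 22
```

```text
time: 19.75
position: [0.4965, -0.1886, 0.1044]
ft_force: [0.5, 0.7, 1.1]
grip_width: 0.005
time: 19.95
position: [0.4961, -0.1902, 0.0989]
ft_force: [-0.6, -0.8, 0.3]
grip_width: 0.005
t 19.95 tcp [[-0.052  -0.0002  0.0149]] 0.4190525096510055 [-0.6157 -0.7611  0.3137]
```

View pics/s22d.png

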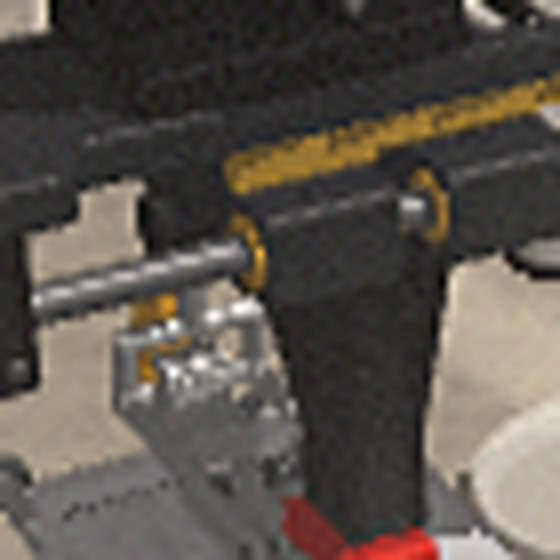

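View pics/w22.png

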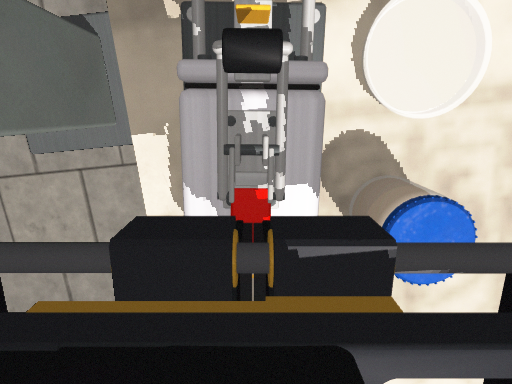

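```bash
python3 -m jog '[{"rot":[0,0,0],"travel":[0.009,0,0.0015],"jaw":1},{"rot":[0,0,0],"travel":[0.008,0,0],"jaw":1}]'|grep -v rot; python3 -m jog '[{"rot":[0,0,0],"travel":[0.008,0,0],"jaw":1},{"rot":[0,0,0],"travel":[0.005,0,0],"jaw":1}]'|grep -v rot
```

```text
time: 20.25
position: [0.4962, -0.1901, 0.0939]
ft_force: [-0.5, -0.9, 0.4]
grip_width: 0.006
time: 20.45
position: [0.4961, -0.1899, 0.0898]
ft_force: [-0.3, 0.7, -0.3]
grip_width: 0.008
```

```bash
python3 -m jog '[{"rot":[0,0,0],"travel":[0.007,0,0],"jaw":1},{"rot":[0,0,0],"travel":[0.004,0,0],"jaw":1},{"rot":[0,0,0],"travel":[0,0,0],"jaw":1}]'|grep -v rot; python3 -m jog '[{"rot":[0,0,0],"travel":[-0.1,0,0],"jaw":1},{"rot":[0,0,0],"travel":[-0.16,0,0],"jaw":1},{"rot":[0,0,0],"travel":[-0.16,0,0],"jaw":1},{"rot":[0,0,0],"travel":[-0.16,0,0],"jaw":1},{"rot":[0,0,0],"travel":[-0.1,0,0],"jaw":1},{"rot":[0,0,0],"travel":[0,0,0.1],"jaw":1},{"rot":[0,0,0],"travel":[0,0,0],"jaw":1},{"rot":[0,0,0],"travel":[0,0,0],"jaw":1}]'; python3 look.py 23; python3 - <<'E'
from h import *
im=ctrl.get_image('top')[:,:,::-1]; cv2.imwrite('pics/top23.png',im)
a=cv2.imread('pics/s23f.png')[130:280,140:300]; cv2.imwrite('pics/s23g.png',cv2.resize(a,None,fx=4,fy=4,interpolation=cv2.INTER_CUBIC))
E
```

```text
time: 20.75
position: [0.4962, -0.1899, 0.0874]
ft_force: [-1.1, 1.4, 4.4]
grip_width: 0.003
time: 21.55
position: [0.4929, -0.2203, 0.2907]
tool_rot: [1.283, 1.16, -1.283]
ft_force: [-0.4, 0.6, -0.4]
grip_width: 0.005
t 21.55 tcp [[-0.0823 -0.0001  0.2067]] 0.43064283236147566 [-0.419   0.5683 -0.44  ]
```

View pics/s23g.png

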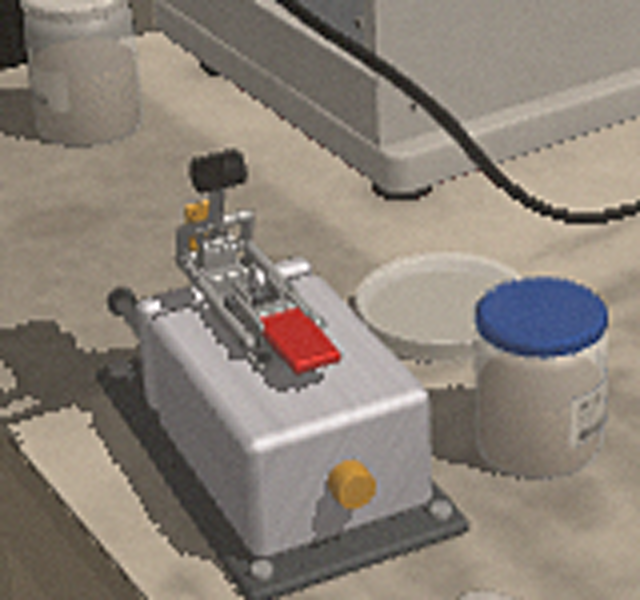

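View pics/w23.png

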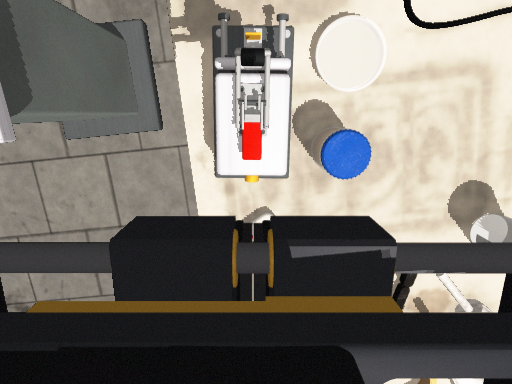

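View pics/top23.png

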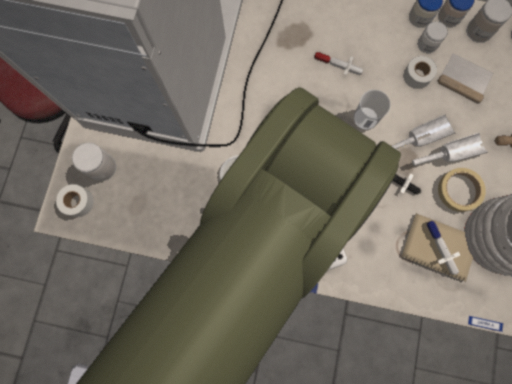

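```bash
python3 - <<'E'
import cv2
a=cv2.imread('pics/w23.png')[5:185,205:305]; cv2.imwrite('pics/w23c.png',cv2.resize(a,None,fx=3.3,fy=3.3,interpolation=cv2.INTER_CUBIC))
E
python3 -m jog '[{"rot":[0,0,0],"travel":[0,0,0],"jaw":1},{"rot":[0,0,0],"travel":[0,0,0],"jaw":1},{"rot":[0,0,0],"travel":[0,0,0],"jaw":1},{"rot":[0,0,0],"travel":[0,0,0],"jaw":1},{"rot":[0,0,0],"travel":[0,0,0],"jaw":1}]'; python3 look.py 24;python3 - <<'E'
from meas import *
T=np.load('p23.npz')['T'];c=cam('wrist',T)
# leaf (yellow) px in w23
im=cv2.imread('pics/w23.png'); print([ (x.min(),x.max()) for x in np.where((im[:60,200:310,2].astype(int)-im[:60,200:310,0])>100)])
print(cv2.absdiff(im,cv2.imread('pics/w24.png'))[:200].mean())
for r in(25,30,33,36,38): print(r,tolat(v,atz(c,np.array([253,r])-v[10:12],.0995))[0])
E
```

```text
time: 22.2
position: [0.4932, -0.2198, 0.2909]
tool_rot: [1.282, 1.161, -1.282]
ft_force: [-0.0, -0.3, 0.4]
grip_width: 0.005
t 22.2 tcp [[-0.0817 -0.0004  0.2069]] 0.40517361967964216 [-0.0123 -0.2962  0.4326]
[(np.int64(32), np.int64(39)), (np.int64(45), np.int64(60))]
3.650087890625
25 [ 0.0675 -0.0003  0.0155]
30 [ 0.063  -0.0003  0.0155]
33 [ 0.0602 -0.0003  0.0155]
36 [ 0.0575 -0.0003  0.0155]
38 [ 0.0556 -0.0003  0.0155]
```

View pics/w23c.png

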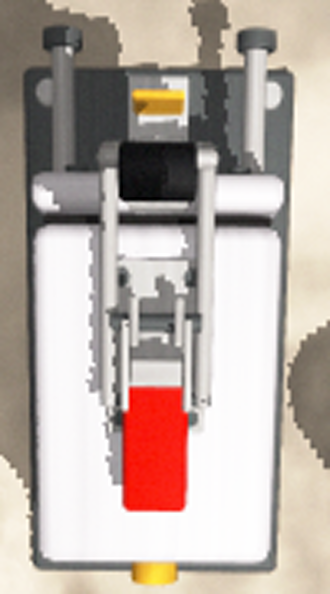

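```bash
python3 -c "
from bench import ctrl
print(ctrl.close_job())"
```

```text
the job is handed in; nothing more can be done
None
```

The latch is shut and the job is handed in at about 22 s; no verdict was reported.

- **Hooking:** I gripped the loop by its knob and touched the brass leaf at about 6 N on the wrist. Then I backed off and lowered the bar through the slot. Drawing it back, it stopped firmly at about 10 N, where the post should be. The wrist stayed below about 12 N throughout, against the 20 N limit.
- **Closing:** I let go of the knob and pressed the lever over with the shut fingers. It took about 8 N at most near the tip. The push dropped to nothing as it passed centre, and I then touched it once at about 4.5 N to check.
- **Last checks:**
    - The lever lies flat, with its face touched at 87 mm, as expected for the stop.
    - The cover is drawn in by over 10 mm in the wrist picture.
    - The knob stands upright on the hooked loop.
    - The arm is more than 0.2 m clear, and the wrist force reads about zero.
- **What disagreed:**
    - The knob crept about 4 mm in the grip while the loop turned, so the motion model drifted. I relied on the cameras and touch instead.
    - The slot estimate from the pictures (s about -3 mm) and the cover travel (over 10 mm, where s = -3 mm would give about 8 mm) agree only to a few millimetres.
- **Not measured:** I did not measure the jar, the timer or the petri dish at the end. The jar and dish look undisturbed in the last pictures; the timer was almost hidden by the arm. Nothing was near them.

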